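Reload the analyser's sample drawer and release the lid stay

ROBOT

A 6-joint arm with a two-finger parallel gripper is mounted at the origin on the work surface. World frame = base frame: x ahead of the robot, y to its left, z up, the work surface at z = 0. Lengths are in mm, angles in rad, forces in N, time in s.
With the tool pointing down it reaches from about 275 to 750 mm from the base axis. Payload 10.2 kg.
Tool frame: the origin (TCP) lies on the centre line of the jaws, within the pads' length; the fingertips stand 8 mm ahead of it and the grasp point (between the pads) lies 11 mm behind it; x points along the fingers, y is the direction in which the jaws open and shut, and the axes are right-handed (so a half turn about x gives the same grasp; the last joint's range is limited). The gripper opens to 85 mm and grips with 20 to 120 N. Pads are 22 mm wide; open, the fingers measure 114 mm over their backs; the gripper's body (76 mm by 85 mm) begins 54 mm behind the grasp point. The pads swing forward as they close: fully open they stand 13 mm farther back than shut.
Start: joints at [-1.512, 0.313, 1.498, -0, 1.331, -0.223], TCP at [145.981, -504.302, 239.294] pointing down, gripper open.
Joint ranges: [-2.94, 2.94], [-0.97, 2.17], [0.19, 2.56], [-1.23, 4.37], [0.02, 3.11], [-2.88, 2.88]. Speed limits (rad/s): [2.39, 2.39, 3.01, 3.14, 3.14, 3.14].

INTERFACE

Orientations are given as a unit quaternion [w, x, y, z].
In Python, from rig import ctrl, vision, workorder gives the robot as it stands. The module is installed in compiled form; this text tells all that it offers.
- The arm moves only by the shell command python3 -m jog 'ROWS' [OPENING] [FORCE]. ROWS is JSON, a list that holds one entry, the list of rows, each a list of 6 numbers: the shift along the tool's x, y, z in m, then the turn, a rotation vector about the tool's x, y, z in rad. A call has 1 to 12 rows; each row shifts and turns the commanded pose from where the row before left it, along the tool's axes as they then stand; what a row does not reach is not made up. A row lasts 1/8 s, in which the tool goes at most 62.5 mm and 10.7 degrees, less where a joint would pass 70% of its speed; a pose out of reach is approached as far as the arm can. A call is refused whole if a number of a shift passes 0.0625 or a number of a turn 0.188, either way. A call with a gripper value outside its range is refused whole. OPENING is the closure in counts, from 0 (fully open) to 255 (shut), set as the call begins (- or left out, the last holds). The fingers move at their own pace and stop on an object; FORCE is the grip in N (left out, the last holds). Time passes only in rows, so rows that do not move let the fingers close. It gives the time, the measured TCP pose, the force and the opening at its end, in the units of the state.
- ctrl.sense(): the state, without advancing time (a new reading comes with each control period).
- vision.capture(name): name is "scene" or "side" or "wrist"; returns a dict with "image" (400x640x3 uint8, red, green, blue), "mtx" (3x3 intrinsics, pixels), "R" (3x3) and "t" (3): a world point X has camera coordinates R X + t; the wrist camera has in their place "hand_eye" (4x4, takes a point from camera to tool coordinates, whose origin is the TCP and whose axes are the tool frame's). Camera axes: x right, y down, z forward; pixel columns grow to the right and rows downward; lengths in mm; the calibration is good to about 2 mm. A picture is of the moment at which its call begins: read the wrist's pose just before it. There is no depth.
- workorder.finish_job(): hands the job in, once; it reports no verdict.
The state is a dict: "time_s": time; "joints": joint angles; "dq": joint speeds; "tau": joint torques, N m; "eef_pos": TCP position; "ee_rot": TCP orientation; "force": force on the tool from outside, world axes, zero at the start; "wrist_torque": the same for the moment, N m; "grip_width": opening from 0.0 (shut) to 1.0 (fully open).
Only numpy, scipy, OpenCV 4.12 (cv2) and the standard library are available. Lean on these libraries where they do the work, as an engineer would, in place of code of your own. Each camera call takes 0.05 s, during which the arm holds its last target.

TASK

Ready the analyser for its next run: move the spent jars (black caps) from the drawer into the red returns tray, standing upright, and stand every jar with the cap colour of the tile in the white frame on the analyser's roof upright in the drawer, leaving the other colour on the bench. Then, with the lid still open, lift the locked stay by the lid hinge until it clears the lid's heel, swing the lid fully shut without forcing it and push the drawer fully home. Do not disturb the other things on the bench.

Things in the scene. Friction and masses are not known exactly. Their poses are not given: they have to be found in the camera images.
- blue1: sample jar, a round squat white jar 44 mm across and 36 mm tall with a blue cap, 60 g; origin at the centre of its underside, z up along the jar. Stands on the bench to the right of the drawer; 2 or 3 of each colour are present.
- blue2: sample jar, a round squat white jar 44 mm across and 36 mm tall with a blue cap, 60 g; origin at the centre of its underside, z up along the jar. Stands on the bench to the right of the drawer; 2 or 3 of each colour are present.
- blue3: sample jar, a round squat white jar 44 mm across and 36 mm tall with a blue cap, 60 g; origin at the centre of its underside, z up along the jar. Stands on the bench to the right of the drawer; 2 or 3 of each colour are present.
- yellow1: sample jar, a round squat white jar 44 mm across and 36 mm tall with a yellow cap, 60 g; origin at the centre of its underside, z up along the jar. Stands on the bench to the right of the drawer; 2 or 3 of each colour are present.
- yellow2: sample jar, a round squat white jar 44 mm across and 36 mm tall with a yellow cap, 60 g; origin at the centre of its underside, z up along the jar. Stands on the bench to the right of the drawer; 2 or 3 of each colour are present.
- yellow3: sample jar, a round squat white jar 44 mm across and 36 mm tall with a yellow cap, 60 g; origin at the centre of its underside, z up along the jar. Stands on the bench to the right of the drawer; 2 or 3 of each colour are present.
- spent1: sample jar, a round squat white jar 44 mm across and 36 mm tall with a black cap, 60 g; origin at the centre of its underside, z up along the jar. A spent jar, standing in the drawer at the start; 1 or 2 are present.
- spent2: sample jar, a round squat white jar 44 mm across and 36 mm tall with a black cap, 60 g; origin at the centre of its underside, z up along the jar. A spent jar, standing in the drawer at the start; 1 or 2 are present.
- returns: red open returns tray, fixed, outside 200 x 115 x 28 mm (its x, y, z), walls 4 mm, floor 4 mm thick; origin at the centre of its underside. Stands to the left of the drawer.
- tile_blue: blue square tile 52 x 52 x 12 mm on the analyser's roof, fixed; lies either in the white frame or on the grey mat. Origin at its underside centre. A yellow tile of the same size lies in the other of these two places.
- run_spot (a point): centre of the white square frame on the analyser's roof (222 mm high): the tile lying here shows which cap colour is to be loaded. The grey parking mat is 260 mm to its left (+y of the drawer frame).
- drawer_floor (a point): centre of the upper face of the drawer's tray floor, 12 mm above the bench; moves with the drawer. Its x points into the analyser (the way the drawer closes), y to the left (to the lid hinge), z up. Inside, the tray is about 200 mm in x and y; its rim stands 46 mm above this floor; walls 5 mm, front panel 10 mm thick.
- drawer_handle (a point): middle of the drawer's front handle, a horizontal round steel bar 12 mm thick and 120 mm long along the drawer's y, 150 mm in front of the tray centre and 42 mm above the bench; 34 mm of free space between bar and front panel.
- drawer (a joint): drawer slide, m: 0 = fully out (as at the start), 0.22 = fully home at its stop. Takes about 3 N to push and stays where it is left. The analyser's face, with the bay the drawer goes into, stands 130 mm behind (+x) the tray centre when the drawer is out; it reaches from 145 to 220 mm above the bench. With the lid up, the lid strikes the analyser's face and the drawer cannot go in.
- lid_hinge (a point): middle of the lid's hinge line, which runs along the drawer's x, 105 mm left of the tray centre and 60 mm above the bench (48 mm above the tray floor).
- lid_edge (a point): middle of the lid's free edge, 210 mm from the hinge line, in the plate's mid-plane. The lid is a clear plate 6 mm thick with a grey rim, 200 mm along the hinge; shut, it lies level over the tray, mid-plane 60 mm above the bench.
- lid (a joint): lid angle, rad: 0 = shut, level; about 1.6 = open (stop at 1.65). Stiff hinge: stays where it is left; pushing at the free edge takes 2 to 4 N. While the stay is down, the lid's heel (red tab reaching 45 mm past the hinge, hanging down on the left side when open, 20 mm in front of the hinge's middle) strikes the stay bar at about 1.48 and must not be forced past it.
- stay_pivot (a point): pivot of the stay by the lid hinge: 85 mm behind (+x) and 116 mm left of the tray centre, 35 mm above the bench; its axis runs along the drawer's y. From it the steel stay bar (10 mm wide, 20 mm high) runs forward (-x) along the drawer's left side.
- stay_handle (a point): grip point on the stay's red handle: a level round rod 14 mm thick, 105 mm long along the drawer's y, on the front end of the stay bar. 145 mm in front of the pivot and, stay down, 12 mm above it (47 mm above the bench); 80 mm left of the bar, 25 mm from the rod's left end. Pinch it from above across x and lift along the arc about the pivot.
- stay (a joint): stay angle, rad: 0 = down, locking the lid open; lifting the handle raises it to its stop at 0.65. From about 0.45 on it clears the lid's heel. Stiff: it stays up where it is left; lifting takes about 2 N. It may stay up while the drawer goes in.
- beaker: bystander, not to be disturbed: clear beaker, 64 mm wide, 75 mm tall; origin at its underside
- weight: bystander, not to be disturbed: brass weight, 28 mm wide, 34 mm tall; origin at its underside
- reagent: bystander, not to be disturbed: amber bottle with orange cap, 52 mm wide, 110 mm tall; origin at its underside
- cream: bystander, not to be disturbed: grey pot with white lid, 60 mm wide, 60 mm tall; origin at its underside

How it is judged:
By the outcome, as a careful person would: the job done as asked, in the order asked, and still so for the second after the job is handed in, with the robot touching nothing.
Of spent1, spent2 only 1 to 2 are there at a start; the rules pass over those that are not, and their reading is None.
Of blue1, blue2, blue3 only 2 to 3 are there at a start; the rules pass over those that are not, and their reading is None.
Of yellow1, yellow2, yellow3 only 2 to 3 are there at a start; the rules pass over those that are not, and their reading is None.
At some moment in a run one of blue1, blue2, blue3, yellow1, yellow2, yellow3 may be knocked a few centimetres aside while the robot is not near it.
Once in a run the grip may slacken for a moment while it holds something.
It also fails if it takes over 208 s, if anything falls off the work surface, if the arm or the gripper's body presses on something with over 40 N, if the wrist force passes 120 N, or if a joint passes its speed limit or range.

## Working session

There is one attempt and no reset: what is moved stays moved. The work goes in short steps, Python scripts to look and compute and a shell command to move; the robot and the scene stay as the last step left them, time stands still between calls to the robot, and variables do not carry over. Pictures are saved under pics/ and viewed, and the job is handed in when it is done.

```bash
mkdir -p pics; ls; python3 - <<'E'
from rig import ctrl,vision,workorder
import cv2
s=ctrl.sense();print(s)
for n in("scene","side","wrist"):
    c=vision.capture(n);cv2.imwrite(f"pics/{n}0.png",c["image"][:,:,::-1])
    print(n,{k:v for k,v in c.items() if k!="image"})
E
```

```text
pics
{'time_s': 0.0, 'joints': array([-1.51240684e+00,  3.13454690e-01,  1.49842360e+00,  2.32281785e-05,
        1.33098859e+00, -2.23399515e-01]), 'dq': array([ 0.001933  , -0.00135562, -0.00176119, -0.00027608, -0.00145807,
       -0.00044179]), 'tau': array([-4.90345002e-06, -4.12262464e+01, -2.59742564e+01, -1.92603352e-04,
        4.16200128e-03, -1.46199307e-05]), 'eef_pos': array([ 145.96895893, -504.05209825,  238.73774311]), 'ee_rot': array([ 0.09884789,  0.70014511,  0.09974452, -0.70005496]), 'force': array([-0.4051822 , -0.12646926, -0.00327699]), 'wrist_torque': array([0.02309224, 0.01976709, 0.00611694]), 'grip_width': 1.0047164021544404}
scene {'mtx': array([[462.49521211,   0.        , 313.61104738],
       [  0.        , 462.49521211, 195.9633005 ],
       [  0.        ,   0.        ,   1.        ]]), 'R': array([[-0.25841477,  0.96582954, -0.01987727],
       [ 0.73383905,  0.18287933, -0.65424414],
       [-0.62825318, -0.18365306, -0.75602215]]), 't': array([ 141.61217929, -304.90438238, 1758.32318793])}
side {'mtx': array([[461.04716767,   0.        , 308.82595456],
       [  0.        , 461.04716767, 207.84734796],
       [  0.        ,   0.        ,   1.        ]]), 'R': array([[ 0.9783697 , -0.20582612, -0.02069615],
       [-0.13013886, -0.53463882, -0.83500012],
       [ 0.16079987,  0.8196322 , -0.5498604 ]]), 't': array([-558.5863165 ,  213.62278498, 1255.92658553])}
wrist {'mtx': array([[286.45209967,   0.        , 320.14775113],
       [  0.        , 286.45209967, 201.09794365],
       [  0.        ,   0.        ,   1.        ]]), 'hand_eye': array([[ 5.25987714e-04, -2.84429287e-01,  9.58696878e-01,
        -1.34807025e+02],
       [ 9.99999719e-01, -3.61931494e-04, -6.56027466e-04,
        -4.52316977e-01],
       [ 5.33576017e-04,  9.58696954e-01,  2.84429017e-01,
        -7.27013366e+01],
       [ 0.00000000e+00,  0.00000000e+00,  0.00000000e+00,
         1.00000000e+00]])}
```

View pics/scene0.png

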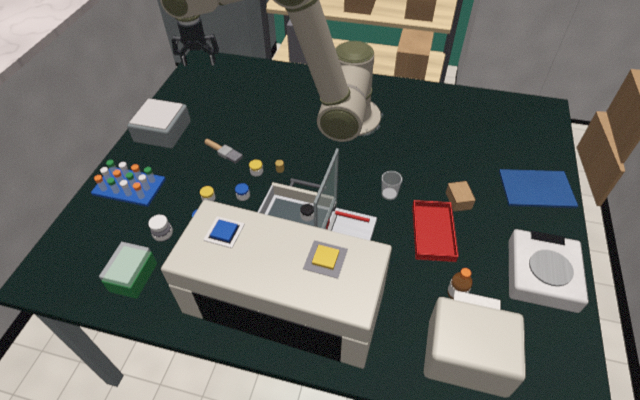

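View pics/side0.png

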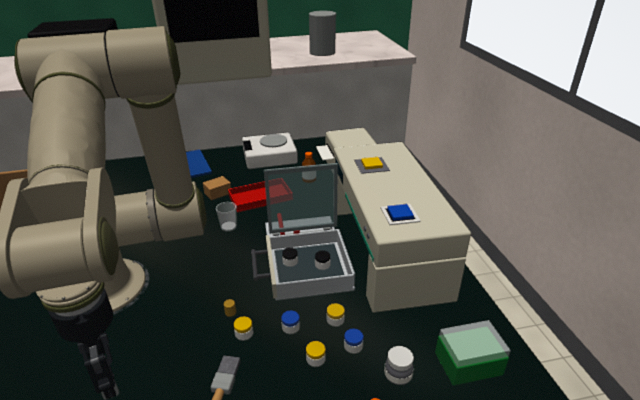

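View pics/wrist0.png

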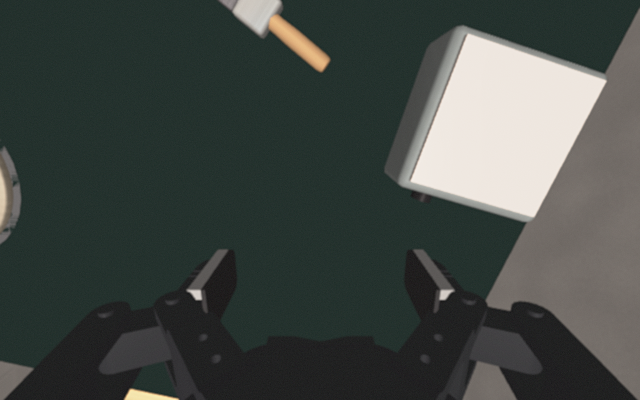

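The side picture shows the blue tile in the white frame at (402,212), so blue is to be loaded. Two spent caps are in the drawer at (290,256) and (322,259). The blue caps are at (290,318) and (354,337), and the yellow ones at (243,325), (335,311) and (315,348). Next I'll measure.

```bash
cat > h.py <<'E'
from rig import ctrl,vision,workorder
import cv2,numpy as np
from scipy.spatial.transform import Rotation as Ro
def cam(n):
    s=ctrl.sense(); c=vision.capture(n)
    if n=="wrist":
        q=s["ee_rot"]; Rt=Ro.from_quat([q[1],q[2],q[3],q[0]]).as_matrix()
        T=c["hand_eye"]; Rc=Rt@T[:3,:3]; pc=Rt@T[:3,3]+s["eef_pos"]
        c["R"]=Rc.T; c["t"]=-Rc.T@pc
    return c
def ray(c,u,v,z):
    d=c["R"].T@np.linalg.solve(c["mtx"],[u,v,1.]); o=-c["R"].T@c["t"]
    return o+d*(z-o[2])/d[2]
def proj(c,X):
    p=c["mtx"]@(c["R"]@np.array(X,float)+c["t"]); return p[:2]/p[2]
def blobs(c,kind,amin=25):
    h=cv2.cvtColor(c["image"],cv2.COLOR_RGB2HSV); H,S,V=cv2.split(h)
    m={"blue":(H>105)&(H<125)&(S>150)&(V>60),"yellow":(H>18)&(H<32)&(S>150)&(V>120),
       "red":((H<6)|(H>174))&(S>150)&(V>70)}[kind].astype(np.uint8)
    n,l,st,ce=cv2.connectedComponentsWithStats(m)
    return [(ce[i].round(1),st[i].tolist()) for i in range(1,n) if st[i,4]>=amin]
def zoom(c,x0,y0,x1,y1,k,name):
    cv2.imwrite("pics/"+name,cv2.resize(c["image"][y0:y1,x0:x1,::-1],None,fx=k,fy=k,interpolation=cv2.INTER_CUBIC))
E
python3 - <<'E'
from h import *
for n in("scene","side"):
    c=cam(n)
    for k in("blue","yellow","red"):
        for ce,st in blobs(c,k): print(n,k,ce,st,"z34",ray(c,*ce,34)[:2].round(),"z234",ray(c,*ce,234)[:2].round())
    if n=="side": zoom(c,200,140,420,390,2.4,"side_z.png")
    else: zoom(c,150,130,470,330,2.5,"scene_z.png")
E
```

```text
scene blue [537.2 188. ] [499, 169, 79, 39, 2060] z34 [250. 650.] z234 [453. 576.]
scene blue [130.7 192.2] [91, 175, 74, 32, 815] z34 [ 578. -597.] z234 [ 721. -444.]
scene blue [241.2 188.1] [235, 183, 14, 12, 126] z34 [ 476. -259.] z234 [ 638. -168.]
scene blue [223.6 230.7] [211, 220, 27, 22, 368] z34 [ 648. -249.] z234 [ 779. -159.]
scene yellow [255.2 164.6] [249, 159, 13, 11, 48] z34 [ 365. -251.] z234 [ 547. -161.]
scene yellow [205.3 194.2] [200, 189, 13, 9, 32] z34 [ 528. -360.] z234 [ 680. -251.]
scene yellow [322.9 265.1] [313, 262, 21, 7, 34] z34 [691.  66.] z234 [814.  98.]
scene red [434.2 230.9] [412, 200, 47, 62, 2437] z34 [497. 353.] z234 [655. 333.]
scene red [352.  216.1] [336, 212, 33, 9, 73] z34 [502. 108.] z234 [659. 133.]
side blue [197.2 162.8] [186, 150, 26, 26, 443] z34 [260. 608.] z234 [287. 210.]
side blue [399.7 211.6] [388, 204, 25, 16, 288] z34 [890. 107.] z234 [ 764. -169.]
side blue [289.8 317.3] [281, 310, 19, 16, 221] z34 [ 471. -257.] z234 [ 447. -445.]
side blue [353.3 336. ] [344, 328, 20, 17, 251] z34 [ 602. -346.] z234 [ 547. -512.]
side yellow [371.4 161.7] [361, 157, 22, 10, 164] z34 [911. 453.] z234 [780.  93.]
side yellow [228.5 303. ] [224, 299, 10, 8, 62] z34 [ 331. -176.] z234 [ 341. -384.]
side yellow [335.  309.7] [327, 303, 17, 14, 185] z34 [ 582. -258.] z234 [ 531. -445.]
side yellow [242.2 323.1] [234, 316, 18, 15, 201] z34 [ 358. -250.] z234 [ 362. -440.]
side yellow [315.1 348.6] [306, 341, 19, 16, 240] z34 [ 510. -362.] z234 [ 476. -524.]
side red [247.4 195.5] [228, 186, 38, 20, 486] z34 [426. 321.] z234 [413.  -7.]
side red [243.1 208.8] [237, 207, 15, 5, 25] z34 [404. 242.] z234 [396. -67.]
```

View pics/side_z.png

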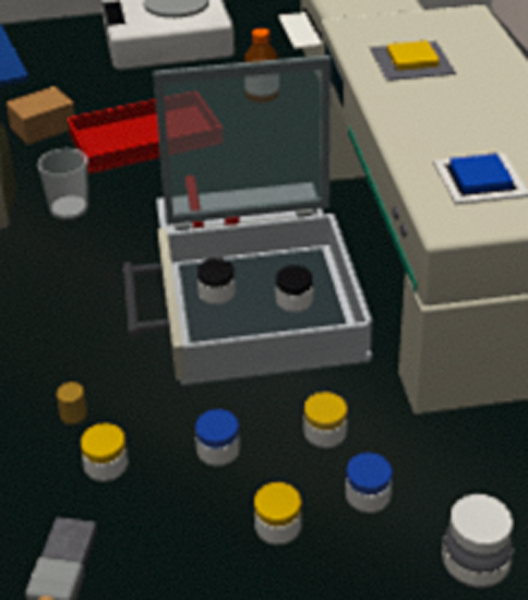

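View pics/scene_z.png

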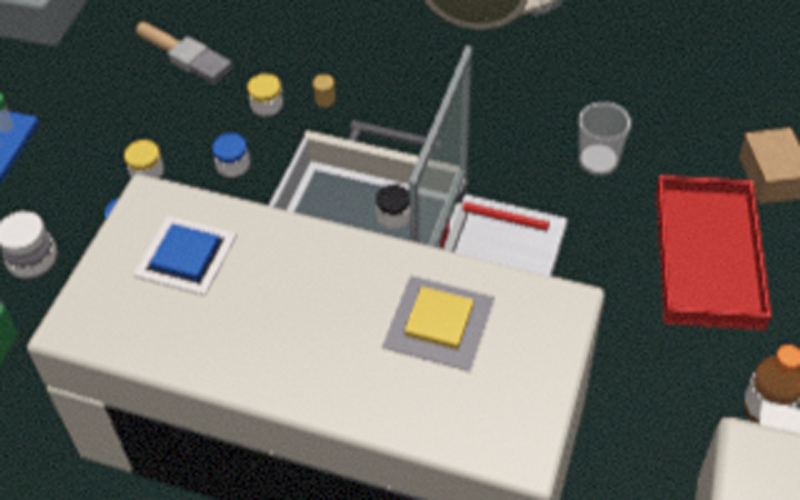

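```bash
python3 - <<'E'
from h import *
c=cam("side"); zoom(c,245,200,375,310,6,"sz2.png")
c=cam("scene"); zoom(c,250,140,390,250,5.5,"cz2.png")
E
```

```text
(no output)
```

View pics/sz2.png

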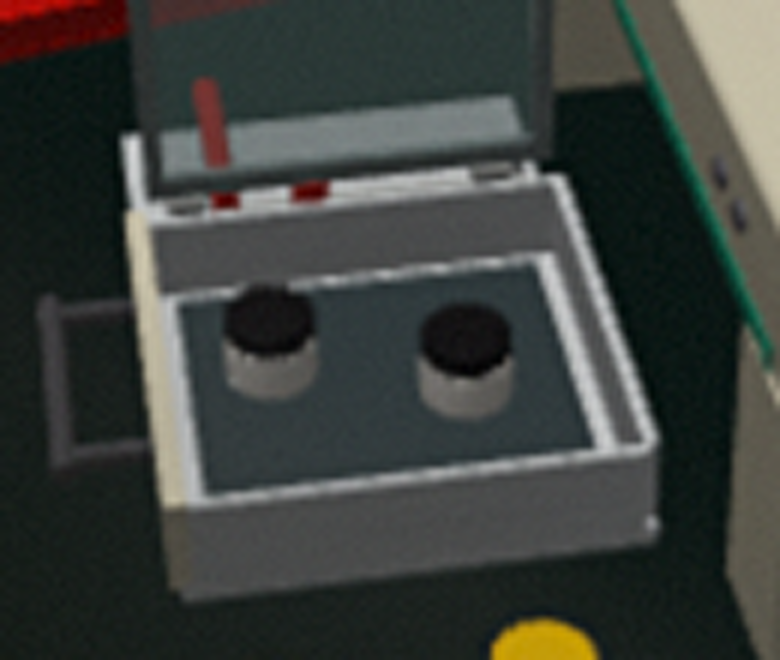

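View pics/cz2.png

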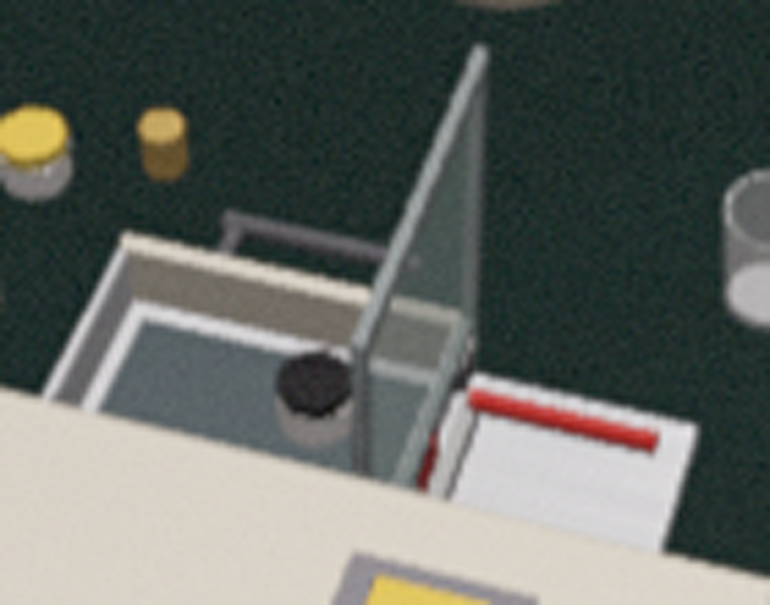

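```bash
python3 - <<'E'
from h import *
c=cam("side")
for n,u,v,z in [("FR",272.5,284.2,58),("BR",354.2,273.3,58),("BL",339.2,229.7,58),("FL",266.3,235.3,58),("hL",253,250.3,42),("hR",255.3,276.7,42),
 ("sp1",245+270/6,200+322/6,45),("sp2",245+466/6,200+340/6,45),("rodL",245+205/6,200+82/6,50),("rodR",245+216/6,200+162/6,50)]:
    print("side",n,ray(c,u,v,z).round(1))
c=cam("scene")
f=lambda x,y:(250+x/5.5,140+y/5.5)
for n,p,z in [("FR",f(125,238),58),("hR",f(228,220),42),("hL",f(405,258),42),("rodR",f(470,402),50),("rodL",f(657,440),50),("sp1",f(314,382),46),
  ("fr1",(150+160/2.5,130+220/2.5),222),("tray1",(150+660/2.5,130+178/2.5),28),("tray2",(150+752/2.5,130+180/2.5),28),("tray3",(150+768/2.5,130+318/2.5),28),("tray4",(150+667/2.5,130+322/2.5),28),
  ("beaker",(150+598/2.5,130+160/2.5),0),("edge far",f(363,355),270),("edge near",f(482,50),270)]:
    print("scene",n,ray(c,*p,z).round(1))
E
```

```text
side FR [ 444.7 -160.    58. ]
side BR [ 656.9 -167.5   58. ]
side BL [668.8  26.2  58. ]
side FL [456.4  48.9  58. ]
side hL [412.    8.7  42. ]
side hR [ 406.1 -103.7   42. ]
side sp1 [511.1 -34.1  45. ]
side sp2 [596.6 -67.8  45. ]
side rodL [511.3 162.9  50. ]
side rodR [505.7  90.8  50. ]
scene FR [ 452.  -158.1   58. ]
scene hR [ 410.3 -109.8   42. ]
scene hL [414.3  -2.   42. ]
scene rodR [515.1  60.   50. ]
scene rodL [516.1 163.3  50. ]
scene sp1 [519.  -27.3  46. ]
scene fr1 [ 739.7 -203.5  222. ]
scene tray1 [392.3 282.3  28. ]
scene tray2 [368.1 392.8  28. ]
scene tray3 [569.4 424.7  28. ]
scene tray4 [602.6 315.6  28. ]
scene beaker [356.5 202.1   0. ]
scene edge far [673.4  45.1 270. ]
scene edge near [470.8  52.1 270. ]
```

```bash
cat >> h.py <<'E'
def tool():
    s=ctrl.sense(); q=s["ee_rot"]; return s,Ro.from_quat([q[1],q[2],q[3],q[0]]).as_matrix()
YAW=-0.045
def go(x,y,z,camdir=None):
    """print shift in tool axes (mm) and turn (tool rotvec) to a pointing-down pose, camera toward camdir angle (rad, world)"""
    s,R=tool(); d=R.T@(np.array([x,y,z])-s["eef_pos"]); print("pos",s["eef_pos"].round(1),"t",round(s["time_s"],2),"shift tool",d.round(1))
    print("camdir now",np.arctan2(*(-R[:2,2])[::-1]).round(3),"tilt",R[:,0].round(3))
    if camdir is not None:
        tx=np.array([0,0,-1.]); tz=-np.array([np.cos(camdir),np.sin(camdir),0]); ty=np.cross(tz,tx)
        D=np.stack([tx,ty,tz],1); print("turn",Ro.from_matrix(R.T@D).as_rotvec().round(3))
        # with D orientation the shift is:
        print("shift in new axes",(D.T@(np.array([x,y,z])-s["eef_pos"])).round(1))
E
python3 - <<'E'
from h import *
s,R=tool();print(R.round(3), s["joints"].round(2))
go(515,-250,200,-np.pi/2-.045)
go(515,-250,200,np.pi/2-.045)
E
```

```text
[[-0.     0.278 -0.961]
 [ 0.    -0.961 -0.278]
 [-1.    -0.    -0.   ]] [-1.51  0.31  1.5   0.    1.33 -0.22]
pos [ 146.  -504.3  239.2] t 0.45 shift tool [  39.3 -141.7 -425.2]
camdir now 0.282 tilt [-0.  0. -1.]
turn [1.898 0.    0.   ]
shift in new axes [  39.2 -357.2  270.6]
pos [ 146.  -504.3  239.2] t 0.45 shift tool [  39.3 -141.7 -425.2]
camdir now 0.282 tilt [-0.  0. -1.]
turn [-1.244 -0.     0.   ]
shift in new axes [  39.2  357.2 -270.6]
```

```bash
python3 -m jog '[[[-0.02,0,0,-0.188,0,0],[-0.02,0,0,-0.188,0,0],[-0.02,0,0,-0.188,0,0],[-0.02,0,0,-0.188,0,0],[-0.02,0,0,-0.188,0,0],[-0.02,0,0,-0.188,0,0],[0,0,0,-0.188,0,0],[0,0,0,-0.188,0,0],[0,0,0,-0.188,0,0],[0,0,0,-0.188,0,0],[0,0,0,-0.188,0,0],[0,0,0,-0.188,0,0]]]' 0 40
python3 - <<'E'
from h import *
go(480,-60,330,np.pi-.045)
E
```

```text
time_s: 1.95
eef_pos: [146.0, -504.3, 359.3]
ee_rot: [0.675, 0.21, 0.675, -0.21]
force: [0.3, -0.2, -0.2]
grip_width: 1.001
pos [ 146.  -504.3  359.3] t 1.95 shift tool [ 29.3 555.4  22.8]
camdir now 2.538 tilt [ 0.  0. -1.]
turn [-0.559 -0.    -0.   ]
shift in new axes [ 29.3 458.8 313.7]
```

```bash
python3 -m jog '[[[0,0,0,-0.187,0,0],[0,0,0,-0.186,0,0],[0,0,0,-0.186,0,0],[0.003,0.05,0.034,0,0,0],[0.003,0.05,0.034,0,0,0],[0.003,0.05,0.034,0,0,0],[0.003,0.05,0.034,0,0,0],[0.003,0.05,0.034,0,0,0],[0.003,0.05,0.034,0,0,0],[0.003,0.05,0.034,0,0,0],[0.003,0.05,0.034,0,0,0],[0.003,0.05,0.034,0,0,0]]]'
python3 - <<'E'
from h import *
go(480,-60,330,np.pi-.045)
c=cam("wrist");zoom(c,0,0,640,400,1.25,"w1.png")
for n,p in [("FR",(444.7,-159,58)),("BR",(658,-167,58)),("FL",(455,52,58)),("rod",(509,142,54))]: print(n,(proj(c,p)*1.25).round())
E
```

```text
time_s: 3.45
eef_pos: [541.9, -83.0, 320.5]
ee_rot: [0.698, 0.037, 0.714, -0.042]
force: [0.8, -0.5, 0.5]
grip_width: 1.004
pos [541.9 -83.  320.5] t 3.45 shift tool [ -8.2  15.8 -64.3]
camdir now 3.03 tilt [-0.024 -0.005 -1.   ]
turn [-0.067 -0.023  0.007]
shift in new axes [ -9.5  20.2 -62.9]
FR [320. 136.]
BR [343. 319.]
FL [520. 122.]
rod [603. 165.]
```

View pics/w1.png

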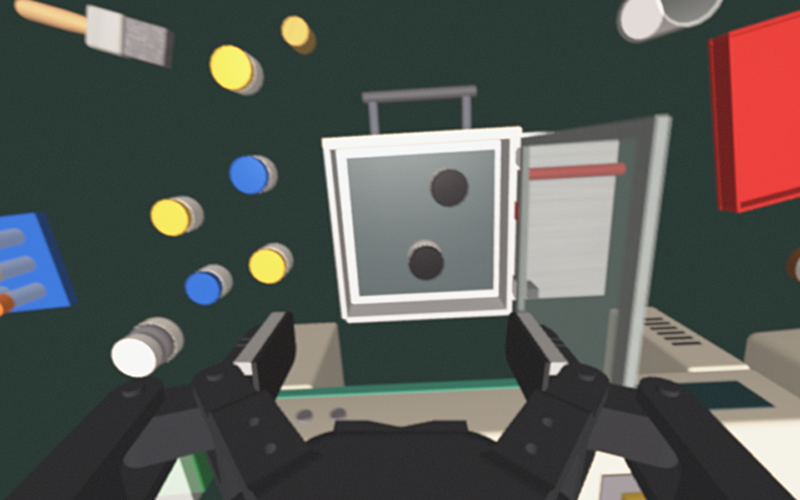

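The wrist picture shows the whole drawer, with spent caps at (449,187) and (426,262). Two blue jars, three yellow jars and the cream pot are on the bench. I'll level the tool and measure.

```bash
python3 -m jog '[[[0,0,-0.04,-0.067,-0.023,0.007],[-0.01,0.02,-0.022,0,0,0],[0,0,0,0,0,0],[0,0,0,0,0,0]]]'
cat >> h.py <<'E'
def darkcaps(c):
    g=c["image"].max(2)
    m=(g<75).astype(np.uint8); m=cv2.morphologyEx(m,cv2.MORPH_OPEN,np.ones((5,5)))
    n,l,st,ce=cv2.connectedComponentsWithStats(m)
    return [(ce[i].round(1),st[i].tolist()) for i in range(1,n) if 300<st[i,4]<3000 and .7<st[i,2]/st[i,3]<1.4]
E
python3 - <<'E'
from h import *
go(480,-60,330,np.pi-.045)
c=cam("wrist");zoom(c,0,0,640,400,1.25,"w2.png")
for k in("blue","yellow","red"):
    for ce,st in blobs(c,k,60): print(k,ce,st,ray(c,*ce,36)[:2].round(1))
for ce,st in darkcaps(c): print("dark",ce,st,ray(c,*ce,48)[:2].round(1))
E
```

```text
time_s: 4.0
eef_pos: [480.4, -59.7, 331.3]
ee_rot: [0.707, 0.016, 0.707, -0.016]
force: [0.1, -0.0, -0.5]
grip_width: 1.002
pos [480.4 -59.7 331.3] t 4.0 shift tool [ 1.3 -0.4 -0.4]
camdir now 3.097 tilt [-0.001  0.    -1.   ]
turn [ 0.    -0.001 -0.   ]
shift in new axes [ 1.3 -0.4 -0.4]
blue [190.4 168.4] [176, 155, 30, 28, 644] [ 474.8 -255.3]
blue [ 24.9 222. ] [0, 185, 52, 74, 2149] [ 548.6 -534.5]
blue [151.1 249.1] [138, 237, 27, 25, 540] [ 604.9 -343.1]
yellow [181.5  89.9] [166, 72, 32, 34, 142] [ 363.8 -248.5]
yellow [130.6 195.4] [114, 183, 30, 27, 179] [ 512.6 -355.5]
yellow [202.2 235.4] [188, 224, 28, 25, 148] [ 584.5 -255.1]
red [587.  144.7] [541, 71, 98, 148, 12013] [466.4 337.2]
red [462.6 182.9] [447, 179, 26, 10, 153] [516.2 158.7]
dark [343.1 191.9] [330, 182, 26, 20, 378] [518.9 -26. ]
dark [322.  241.7] [310, 230, 25, 24, 478] [599.  -61.3]
```

View pics/w2.png

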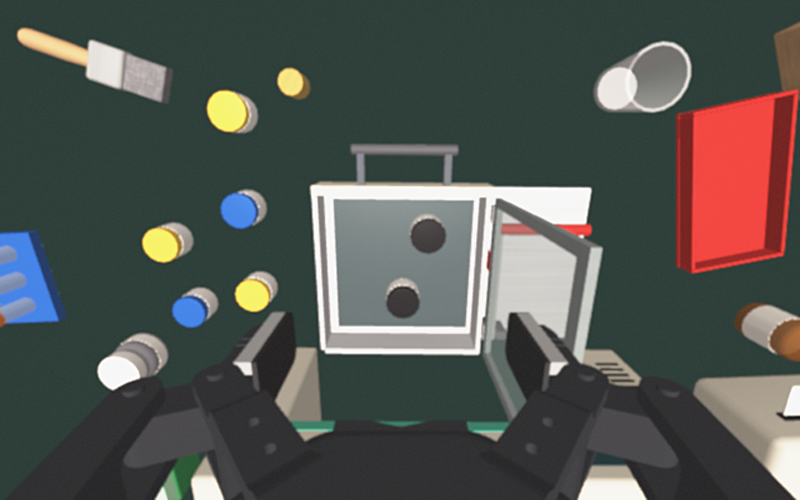

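```bash
python3 - <<'E'
from h import *
c=cam("wrist")
for n,u,v,z in [("s1",428,235,48),("s2",403,299,48),("FR",312,185,58),("BR",325,353,58),("BL",480,352,58),("FL",493,184,58),("hR",352,149,48),("hL",458,150,48),("rodend",590,230,54),
 ("t1",677,113,28),("t3",694,272,28),("t4",785,255,28),("t2",798,92,28)]: print(n,ray(c,u/1.25,v/1.25,z)[:2].round(1))
E
```

```text
s1 [512.6 -26.9]
s2 [594.5 -60.5]
FR [ 446.3 -156.7]
BR [ 661.2 -164.7]
BL [669.   35.9]
FL [454.5  46.8]
hR [ 409.5 -109.8]
hL [416.   9.]
rodend [513.8 163.6]
t1 [387.  262.8]
t3 [582.8 318.1]
t4 [564.9 430.3]
t2 [370.8 395.4]
```

```bash
python3 -m jog '[[[0.03,0.016,0.016,0,0,0],[0.05,0.0165,0.0165,0,0,0],[0.055,0,0,0,0,0],[0.055,0,0,0,0,0],[0.03,0,0,0,0,0],[0,0,0,0,0,0],[0,0,0,0,0,0]]]' 70 40
python3 - <<'E'
from h import *
go(514,-29,26,np.pi-.045)
c=cam("wrist");zoom(c,0,0,640,400,1.25,"w3.png")
print((proj(c,(514,-29,48))*1.25).round())
E
```

```text
time_s: 4.97
eef_pos: [514.7, -28.6, 112.6]
ee_rot: [0.707, 0.016, 0.707, -0.016]
force: [-0.5, 0.9, 0.5]
grip_width: 0.724
pos [514.7 -28.6 112.6] t 4.97 shift tool [86.6 -0.5 -0.8]
camdir now 3.097 tilt [ 0.001 -0.    -1.   ]
turn [-0.     0.001 -0.   ]
shift in new axes [86.6 -0.5 -0.7]
[398. 271.]
```

View pics/w3.png

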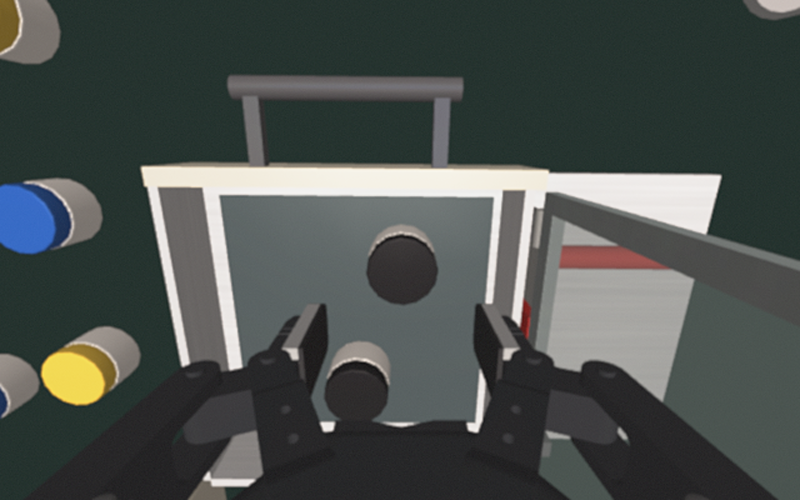

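Spent1's cap is at (402,269), within 2 mm of where I expected it. Descend and grip.

```bash
python3 -m jog '[[[0.045,0.001,-0.001,0,0,0],[0.039,0,0,0,0,0],[0,0,0,0,0,0]]]' 70 40 && python3 -m jog '[[[0,0,0,0,0,0],[0,0,0,0,0,0],[0,0,0,0,0,0],[0,0,0,0,0,0],[0,0,0,0,0,0],[0,0,0,0,0,0]]]' 255 40
```

```text
time_s: 5.4
eef_pos: [512.2, -27.0, 26.8]
ee_rot: [0.706, 0.016, 0.708, -0.015]
force: [0.3, 0.5, 0.3]
grip_width: 0.723
time_s: 6.15
eef_pos: [514.3, -27.5, 29.8]
ee_rot: [0.708, 0.016, 0.706, -0.016]
force: [-0.4, -0.4, 8.0]
grip_width: 0.503
```

```bash
python3 -m jog '[[[-0.03,0,0,0,0,0],[-0.06,0,0,0,0,0],[-0.06,0,0,0,0,0],[-0.06,0,0,0,0,0],[-0.06,0,0,0,0,0],[-0.025,0,0,0,0,0],[0,0,0,0,0,0]]]' 255 40
python3 - <<'E'
from h import *
go(525,361,320,np.pi-.045)
c=cam("side");zoom(c,200,100,420,300,3.5,"s4.png")
E
```

```text
time_s: 7.02
eef_pos: [513.2, -27.3, 324.8]
ee_rot: [0.708, 0.016, 0.705, -0.016]
force: [0.4, 0.9, -1.6]
grip_width: 0.506
pos [513.2 -27.3 324.8] t 7.03 shift tool [  4.5 388.4  -5.6]
camdir now 3.097 tilt [ 0.004 -0.001 -1.   ]
turn [0.    0.004 0.001]
shift in new axes [  4.8 388.4  -5.7]
```

View pics/s4.png

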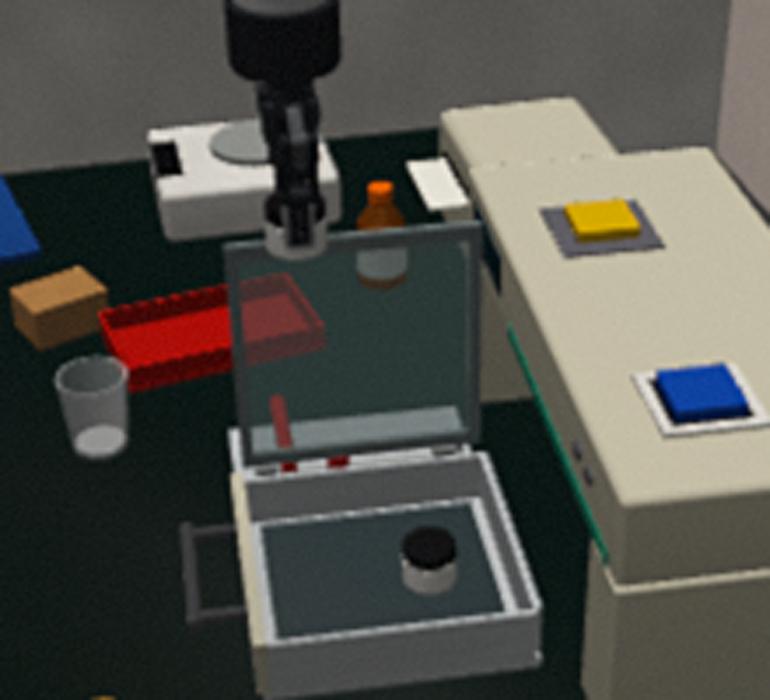

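The jar is held above the lid's top edge, with spent2 left in the drawer. Carry it across.

```bash
python3 -m jog '[[[-0.015,0.02,0,0,0,0],[0,0.046,0,0,0,0],[0,0.046,0,0,0,0],[0,0.046,0,0,0,0],[0,0.046,0,0,0,0],[0,0.046,0,0,0,0],[0,0.046,0,0,0,0],[0.03,0.046,-0.006,0,0,0],[0.05,0.046,0,0,0,0],[0.05,0,0,0,0,0],[0,0,0,0,0,0],[0,0,0,0,0,0]]]' 255 40
python3 - <<'E'
from h import *
go(525,361,22,np.pi-.045)
c=cam("wrist");zoom(c,0,0,640,400,1.25,"w5.png")
E
```

```text
time_s: 8.57
eef_pos: [524.8, 356.8, 213.5]
ee_rot: [0.707, 0.017, 0.706, -0.016]
force: [0.4, -1.2, -0.1]
grip_width: 0.505
pos [524.8 356.8 213.5] t 8.57 shift tool [191.5   3.9  -0.2]
camdir now 3.096 tilt [ 0.001  0.001 -1.   ]
turn [-0.     0.001 -0.001]
shift in new axes [191.5   4.2   0. ]
```

View pics/w5.png

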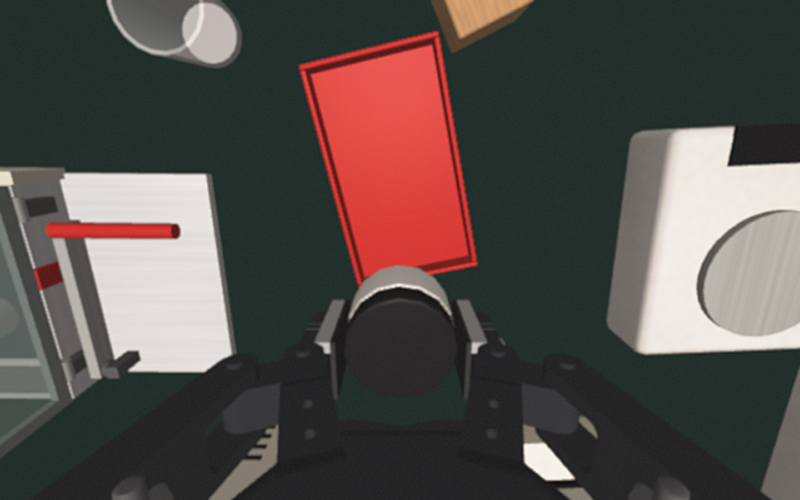

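```bash
python3 - <<'E'
from h import *
c=cam("wrist")
P=[ray(c,u/1.25,v/1.25,28)[:2] for u,v in [(302,66),(439,34),(476,266),(358,287)]]
print(np.round(P,1)); m=np.mean(P,0); d=P[3]-P[0]+P[2]-P[1]; d/=np.linalg.norm(d); print(m,np.arctan2(d[1],d[0]))
for k in(-45,45): print(m+k*d)
print("rod end",ray(c,178/1.25,231/1.25,47),ray(c,50/1.25,230/1.25,47))
s=cam("scene");print([b for b in blobs(s,"red")]);
t=m+45*d; go(t[0],t[1],22)
# reagent
cc=s["image"]; h=cv2.cvtColor(cc,cv2.COLOR_RGB2HSV); mk=((h[...,0]>4)&(h[...,0]<14)&(h[...,1]>180)&(h[...,2]>120)).astype(np.uint8)
n,l,st,ce=cv2.connectedComponentsWithStats(mk)
for i in range(1,n):
  if st[i,4]>20: print(ce[i],st[i,4],ray(s,*ce[i],108)[:2])
E
```

```text
[[388.4 284.7]
 [370.5 395.8]
 [566.2 427.8]
 [582.3 314.6]]
[476.86789618 355.71106566] 0.15777212570375654
[432.42680635 348.6407379 ]
[521.30898601 362.78139343]
rod end [515.48567158 166.2564277   47.        ] [509.4731725   56.41892103  47.        ]
[(array([433.7, 231.9]), [412, 200, 46, 62, 2323]), (array([351.9, 216.1]), [336, 212, 33, 9, 77])]
pos [524.9 356.9 213.9] t 8.72 shift tool [191.9   5.3  -4.4]
camdir now 3.096 tilt [ 0.003  0.002 -1.   ]
```

```bash
python3 -m jog '[[[0.05,0.005,-0.004,0,0,0],[0.06,0,0,0,0,0],[0.05,0,0,0,0,0],[0.02,0,0,0,0,0],[0.008,0,0,0,0,0],[0,0,0,0,0,0],[0,0,0,0,0,0]]]' 255 40
```

```text
time_s: 9.6
eef_pos: [521.2, 362.7, 25.5]
ee_rot: [0.708, 0.016, 0.706, -0.015]
force: [0.4, 0.1, -0.5]
grip_width: 0.499
```

```bash
python3 -m jog '[[[0.003,0,0,0,0,0],[0,0,0,0,0,0]]]' 255 40; python3 -m jog '[[[0,0,0,0,0,0],[0,0,0,0,0,0],[0,0,0,0,0,0]]]' 90 40; python3 -m jog '[[[-0.02,0,0,0,0,0],[-0.06,0,0,0,0,0],[-0.06,0,0,0,0,0],[-0.06,0,0,0,0,0],[-0.06,0,0,0,0,0],[-0.05,0,0,0,0,0],[0,0,0,0,0,0]]]' 90 40
python3 - <<'E'
from h import *
go(595,-61,330,np.pi-.045)
c=cam("side");zoom(c,200,100,420,300,3.5,"s6.png")
E
```

```text
time_s: 9.85
eef_pos: [520.9, 362.6, 21.8]
ee_rot: [0.707, 0.016, 0.706, -0.015]
force: [-1.3, -0.0, 5.4]
grip_width: 0.5
time_s: 10.22
eef_pos: [520.2, 362.2, 20.5]
ee_rot: [0.707, 0.016, 0.707, -0.016]
force: [-0.0, 1.5, 0.1]
grip_width: 0.648
time_s: 11.1
eef_pos: [520.8, 362.3, 336.5]
ee_rot: [0.71, 0.017, 0.704, -0.014]
force: [-0.4, -0.1, -0.6]
grip_width: 0.645
pos [520.8 362.3 336.5] t 11.1 shift tool [   5.3 -419.6   93. ]
camdir now 3.097 tilt [ 0.008  0.004 -1.   ]
turn [ 0.     0.008 -0.005]
shift in new axes [   6.5 -419.6   93.2]
```

View pics/s6.png

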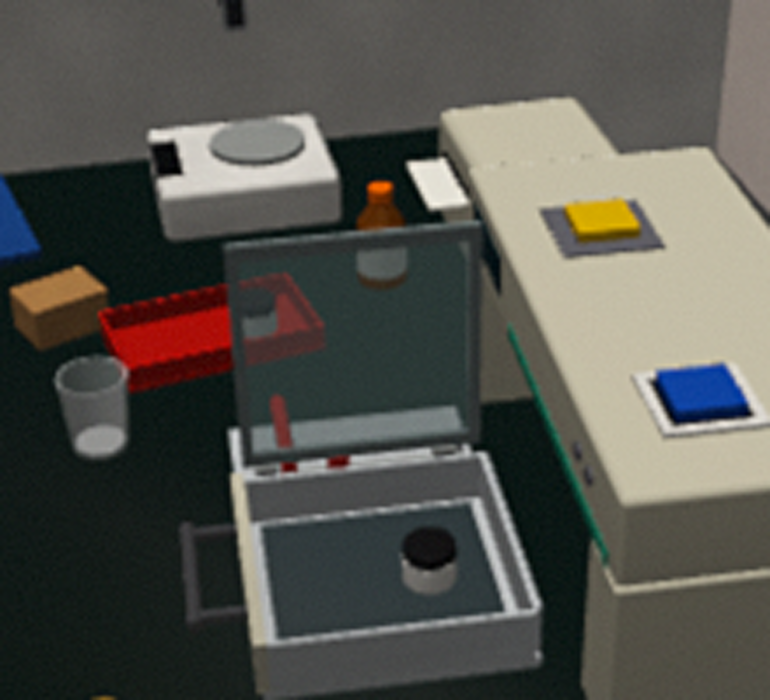

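Spent1 stands in the returns tray at (258,310). Now spent2.

```bash
python3 -m jog '[[[0,-0.04,0.005,0,0,0],[0,-0.052,0.005,0,0,0],[0,-0.052,0.005,0,0,0],[0,-0.052,0.005,0,0,0],[0,-0.052,0.01,0,0,0],[0,-0.052,0.02,0,0,0],[0,-0.052,0.02,0,0,0],[0.01,-0.05,0.02,0,0,0],[0.05,-0.018,0.003,0,0,0],[0.06,0,0,0,0,0],[0.06,0,0,0,0,0],[0.02,0,0,0,0,0]]]' 70 40
python3 - <<'E'
from h import *
go(595,-61,28,np.pi-.045)
c=cam("wrist");zoom(c,0,0,640,400,1.25,"w7.png")
print((proj(c,(595,-61,48))*1.25).round())
E
```

```text
time_s: 12.65
eef_pos: [591.9, -60.9, 125.8]
ee_rot: [0.704, 0.017, 0.71, -0.015]
force: [0.9, 0.7, 0.2]
grip_width: 0.727
pos [591.9 -60.9 125.8] t 12.65 shift tool [97.8 -0.2  3.9]
camdir now 3.097 tilt [-0.008  0.003 -1.   ]
turn [-0.    -0.008 -0.002]
shift in new axes [97.8  0.   3.1]
[399. 271.]
```

View pics/w7.png

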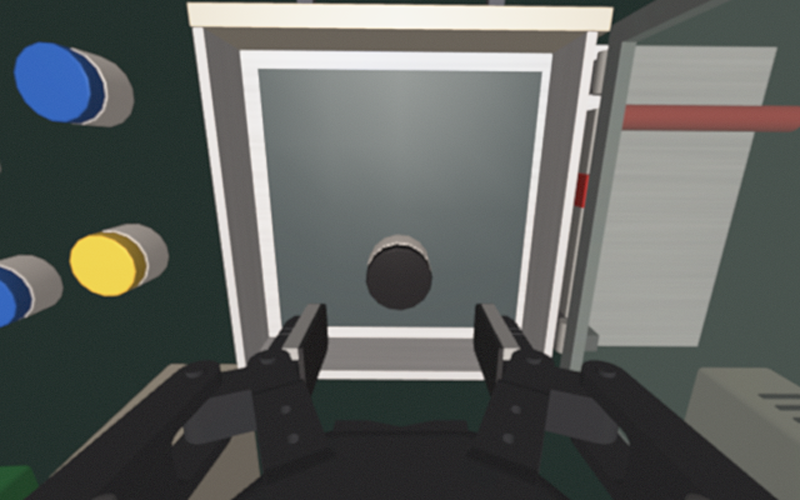

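Cap at (399,276), which puts it about 2 mm further in than predicted. Descend and grip.

```bash
python3 -m jog '[[[0.05,0,0.003,0,0,0],[0.038,0,0.001,0,0,0],[0.008,0,0,0,0,0],[0,0,0,0,0,0]]]' 70 40 && python3 -m jog '[[[0,0,0,0,0,0],[0,0,0,0,0,0],[0,0,0,0,0,0],[0,0,0,0,0,0]]]' 255 40 && python3 -m jog '[[[-0.03,0,0,0,0,0],[-0.06,0,0,0,0,0],[-0.06,0,0,0,0,0],[-0.06,0,0,0,0,0],[-0.06,0,0,0,0,0],[-0.04,0,0,0,0,0],[0,0,0,0,0,0]]]' 255 40
python3 - <<'E'
from h import *
go(433,349,340,np.pi-.045)
E
```

```text
time_s: 13.2
eef_pos: [598.7, -61.7, 35.4]
ee_rot: [0.707, 0.016, 0.707, -0.016]
force: [0.4, -0.1, 1.2]
grip_width: 0.725
time_s: 13.7
eef_pos: [599.4, -61.9, 36.5]
ee_rot: [0.708, 0.016, 0.706, -0.016]
force: [-0.9, 0.1, 7.0]
grip_width: 0.501
time_s: 14.58
eef_pos: [598.9, -61.9, 348.5]
ee_rot: [0.709, 0.015, 0.705, -0.016]
force: [-1.0, -0.2, -1.3]
grip_width: 0.501
pos [598.9 -61.9 348.5] t 14.57 shift tool [   6.7  403.  -184.2]
camdir now 3.097 tilt [ 0.007 -0.002 -1.   ]
turn [0.    0.007 0.001]
shift in new axes [   8.5  403.  -184.2]
```

```bash
python3 -m jog '[[[0,0.04,-0.02,0,0,0],[0,0.048,-0.022,0,0,0],[0,0.048,-0.022,0,0,0],[0,0.048,-0.022,0,0,0],[0,0.048,-0.022,0,0,0],[0,0.048,-0.022,0,0,0],[0,0.048,-0.022,0,0,0],[0.02,0.048,-0.022,0,0,0],[0.05,0.027,-0.01,0,0,0],[0.05,0,0,0,0,0],[0,0,0,0,0,0],[0,0,0,0,0,0]]]' 255 40
python3 - <<'E'
from h import *
go(433,349,29,np.pi-.045)
c=cam("wrist");zoom(c,0,0,640,400,1.25,"w8.png")
E
```

```text
time_s: 16.08
eef_pos: [433.5, 349.1, 226.7]
ee_rot: [0.708, 0.017, 0.706, -0.015]
force: [-0.4, -0.4, -0.5]
grip_width: 0.502
pos [433.5 349.1 226.7] t 16.07 shift tool [197.7  -0.5  -0.8]
camdir now 3.096 tilt [ 0.002  0.002 -1.   ]
turn [-0.     0.002 -0.002]
shift in new axes [ 1.977e+02 -1.000e-01 -5.000e-01]
```

View pics/w8.png

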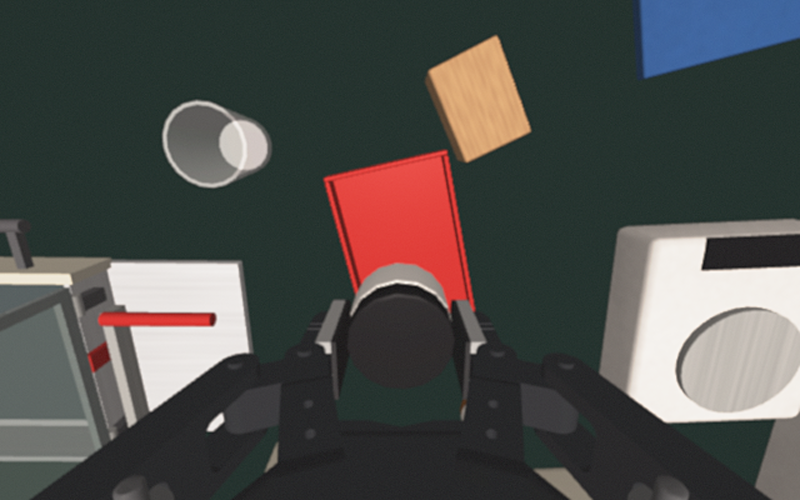

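The jar is held over the front end of the tray. Lower and release.

```bash
python3 -m jog '[[[0.05,0,0,0,0,0],[0.06,0,0,0,0,0],[0.05,0,0,0,0,0],[0.025,0,0,0,0,0],[0.009,0,0,0,0,0],[0.003,0,0,0,0,0],[0,0,0,0,0,0],[0,0,0,0,0,0]]]' 255 40; python3 -m jog '[[[0,0,0,0,0,0],[0,0,0,0,0,0],[0,0,0,0,0,0]]]' 90 40; python3 -m jog '[[[-0.02,0,0,0,0,0],[-0.06,0,0,0,0,0],[-0.06,0,0,0,0,0],[-0.06,0,0,0,0,0],[-0.06,0,0,0,0,0],[-0.05,0,0,0,0,0],[0,0,0,0,0,0]]]' 90 40
python3 - <<'E'
from h import *
go(440,-280,200,np.pi-.045)
c=cam("scene");zoom(c,150,130,470,330,2.5,"c9.png")
c=cam("side")
for k in("blue","yellow"):
    for ce,st in blobs(c,k,60): print(k,ce,ray(c,*ce,34)[:2].round(1))
E
```

```text
time_s: 17.12
eef_pos: [433.1, 349.5, 28.7]
ee_rot: [0.707, 0.016, 0.707, -0.015]
force: [0.1, -0.5, -0.5]
grip_width: 0.499
time_s: 17.5
eef_pos: [432.7, 349.2, 27.8]
ee_rot: [0.707, 0.016, 0.707, -0.016]
force: [-0.3, -0.4, 0.2]
grip_width: 0.648
time_s: 18.38
eef_pos: [433.5, 349.4, 341.5]
ee_rot: [0.709, 0.017, 0.705, -0.014]
force: [0.0, 0.6, -0.4]
grip_width: 0.645
pos [433.5 349.4 341.5] t 18.38 shift tool [ 139.1 -629.1   33.9]
camdir now 3.097 tilt [ 0.006  0.004 -1.   ]
turn [ 0.     0.006 -0.004]
shift in new axes [ 141.5 -628.5   34.8]
blue [186.5 164.2] [219.4 606.4]
blue [399.7 211.5] [890.3 108. ]
blue [289.8 317.3] [ 471.  -257.5]
blue [353.3 336.1] [ 602.3 -346.5]
yellow [371.4 161.6] [910.8 454.2]
yellow [228.5 303. ] [ 330.5 -176.3]
yellow [335.  309.7] [ 582.4 -257.9]
yellow [242.2 323.1] [ 358.1 -250.2]
yellow [315.1 348.5] [ 509.9 -361.4]
```

View pics/c9.png

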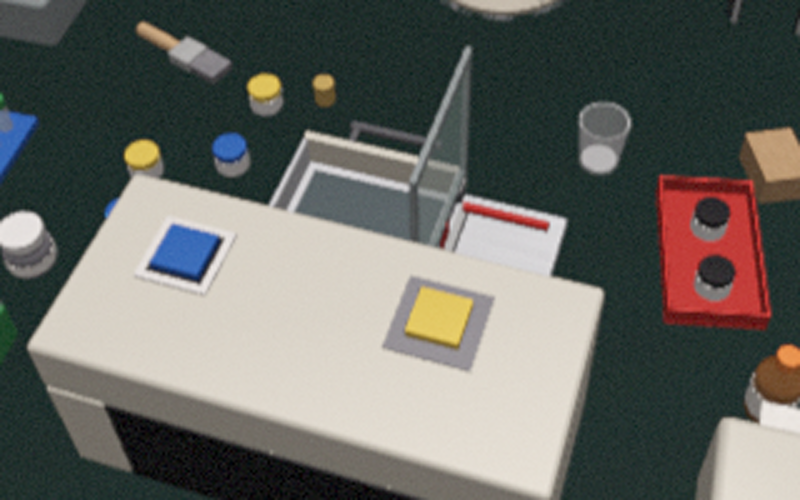

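Both spent jars stand upright in the tray, at (711,218) and (715,277), and the bench jars haven't moved. Next is blue1.

```bash
python3 -m jog '[[[0,-0.043,0,0,0,0],[0,-0.056,0,0,0,0],[0,-0.056,0,0,0,0],[0,-0.056,0,0,0,0],[0,-0.056,0.007,0,0,0],[0,-0.056,0.01,0,0,0],[0,-0.056,0.01,0,0,0],[0,-0.056,0.01,0,0,0],[0.02,-0.056,0.01,0,0,0],[0.05,-0.056,0.01,0,0,0],[0.05,-0.056,0.01,0,0,0],[0.05,0,0,0,0,0]]]' 70 40
python3 - <<'E'
from h import *
go(473,-256,15,np.pi-.045)
c=cam("wrist");zoom(c,0,0,640,400,1.25,"w10.png")
for k in("blue","yellow"):
    for ce,st in blobs(c,k,60): print(k,ce,ray(c,*ce,36)[:2].round(1))
E
```

```text
time_s: 19.98
eef_pos: [469.2, -238.8, 181.8]
ee_rot: [0.706, 0.018, 0.708, -0.017]
force: [0.9, -0.1, 0.2]
grip_width: 0.722
pos [ 469.2 -238.8  181.8] t 19.98 shift tool [166.7 -17.2   5. ]
camdir now 3.093 tilt [-0.002  0.001 -1.   ]
turn [-0.003 -0.002 -0.001]
shift in new axes [166.8 -17.    4.5]
blue [303.2 196.8] [ 474.5 -255.5]
blue [ 49.7 267. ] [ 540.3 -537.4]
yellow [297.8  69.5] [ 355.6 -252.6]
yellow [209.5 234.8] [ 511.2 -357.1]
yellow [308.3 289.1] [ 582.  -256.8]
```

View pics/w10.png

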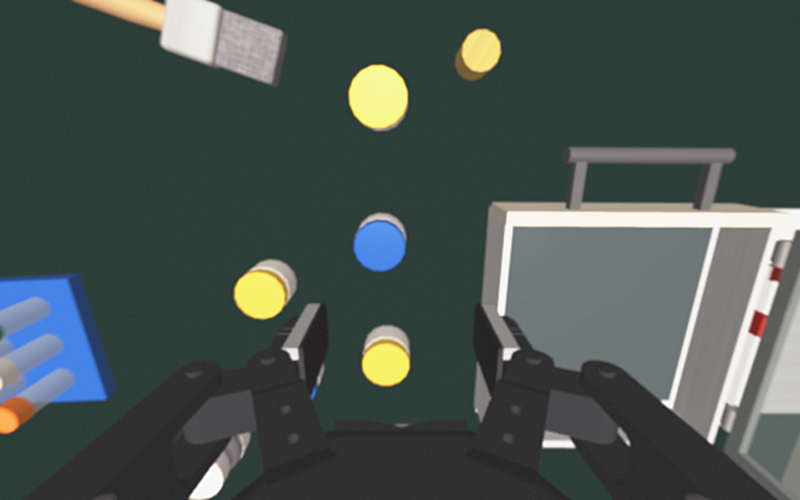

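Blue1's cap is at (380,245), which gives (474.5, -255.5).

```bash
python3 -m jog '[[[0.05,-0.0165,0.006,-0.003,0,0],[0.06,0,0,0,0,0],[0.045,0,0,0,0,0],[0.008,0,0,0,0,0],[0,0,0,0,0,0]]]' 70 40 && python3 -m jog '[[[0,0,0,0,0,0],[0,0,0,0,0,0],[0,0,0,0,0,0],[0,0,0,0,0,0]]]' 255 40 && python3 -m jog '[[[-0.03,0,0,0,0,0],[-0.05,0,0,0,0,0],[-0.05,0,0,0,0,0],[0,0,0,0,0,0]]]' 255 40
python3 - <<'E'
from h import *
d=lambda x,y:(560.5+x*.999+y*.042, -56.5+y*.999-x*.042)
x,y=d(-45,20); print(x,y); go(x,y,31,np.pi-.045)
print(d(45,20),d(0,-40))
c=cam("wrist");zoom(c,0,0,640,400,1.25,"w11.png")
E
```

```text
time_s: 20.65
eef_pos: [475.6, -253.3, 22.9]
ee_rot: [0.707, 0.015, 0.707, -0.015]
force: [0.2, -0.0, 0.4]
grip_width: 0.724
time_s: 21.15
eef_pos: [476.1, -253.9, 24.1]
ee_rot: [0.708, 0.014, 0.706, -0.015]
force: [-0.2, 1.0, 6.6]
grip_width: 0.497
time_s: 21.65
eef_pos: [476.8, -254.4, 156.8]
ee_rot: [0.709, 0.013, 0.705, -0.017]
force: [0.2, 0.1, -1.7]
grip_width: 0.498
516.385 -34.629999999999995
pos [ 476.8 -254.4  156.8] t 21.65 shift tool [124.8 221.9  29.6]
camdir now 3.1 tilt [ 0.007 -0.006 -1.   ]
turn [0.003 0.007 0.005]
shift in new axes [125.8 221.4  29.7]
(606.2950000000001, -38.41) (558.82, -96.46000000000001)
```

View pics/w11.png

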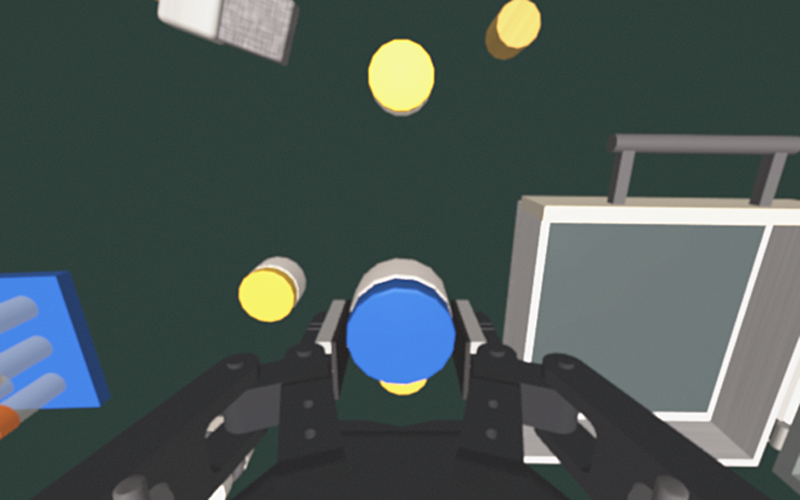

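Blue1 is held. Place it in the drawer at (516,-45).

```bash
python3 -m jog '[[[0,0.04,0.005,0.003,0.007,0.005],[0,0.043,0.005,0,0,0],[0,0.043,0.005,0,0,0],[0,0.043,0.005,0,0,0],[0,0.042,0.01,0,0,0],[0.04,0,0,0,0,0],[0.04,0,0,0,0,0],[0.03,0,0,0,0,0],[0,0,0,0,0,0],[0,0,0,0,0,0]]]' 255 40
```

```text
time_s: 22.95
eef_pos: [514.1, -43.3, 43.5]
ee_rot: [0.705, 0.018, 0.709, -0.014]
force: [0.1, 0.8, -0.7]
grip_width: 0.496
```

```bash
python3 -m jog '[[[0.006,0,0,0,0,0],[0,0,0,0,0,0],[0,0,0,0,0,0]]]' 255 40; python3 -m jog '[[[0,0,0,0,0,0],[0,0,0,0,0,0],[0,0,0,0,0,0]]]' 90 40; python3 -m jog '[[[-0.02,0,0,0,0,0],[-0.05,0,0,0,0,0],[-0.05,0,0,0,0,0],[-0.02,0,0,0,0,0],[0,0,0,0,0,0]]]' 90 40
python3 - <<'E'
from h import *
go(603,-343,160,np.pi-.045)
c=cam("wrist");zoom(c,0,0,640,400,1.25,"w12.png")
c=cam("side")
for k in("blue","yellow"):
    for ce,st in blobs(c,k,60): print(k,ce,ray(c,*ce,34)[:2].round(1))
E
```

```text
time_s: 23.32
eef_pos: [513.8, -43.2, 36.9]
ee_rot: [0.704, 0.018, 0.709, -0.014]
force: [-0.1, 0.3, -0.1]
grip_width: 0.495
time_s: 23.7
eef_pos: [513.7, -43.2, 36.7]
ee_rot: [0.704, 0.018, 0.71, -0.014]
force: [0.3, -0.2, -0.2]
grip_width: 0.647
time_s: 24.32
eef_pos: [515.2, -44.1, 177.7]
ee_rot: [0.705, 0.018, 0.709, -0.014]
force: [0.7, 0.1, -0.4]
grip_width: 0.648
pos [515.2 -44.1 177.7] t 24.32 shift tool [  15.8 -294.7  101.1]
camdir now 3.097 tilt [-0.005  0.005 -1.   ]
turn [ 0.    -0.005 -0.005]
shift in new axes [  17.7 -294.6  101.1]
blue [186.5 164.2] [219.4 606.4]
blue [399.7 211.6] [890.1 107.4]
blue [289.8 256. ] [510.6 -30.7]
blue [353.3 336.1] [ 602.3 -346.5]
yellow [371.4 161.7] [910.5 453.4]
yellow [228.5 302.9] [ 330.5 -176. ]
yellow [335.  309.7] [ 582.4 -257.9]
yellow [242.2 323.2] [ 358.  -250.5]
yellow [315.  348.5] [ 509.6 -361.3]
```

View pics/w12.png

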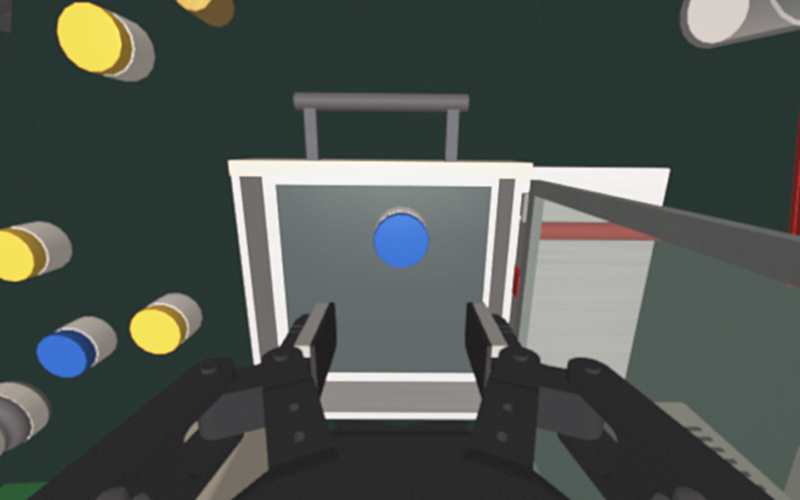

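Blue1 stands upright in the drawer at (401,238). Now blue2.

```bash
python3 -m jog '[[[0,-0.043,0.012,0,-0.005,-0.005],[0,-0.05,0.015,0,0,0],[0,-0.05,0.015,0,0,0],[0,-0.05,0.015,0,0,0],[0,-0.05,0.015,0,0,0],[0,-0.052,0.015,0,0,0],[0.02,0,0.014,0,0,0],[0,0,0,0,0,0],[0,0,0,0,0,0]]]' 70 40
python3 - <<'E'
from h import *
go(604,-344,22,np.pi-.045)
c=cam("wrist");zoom(c,0,0,640,400,1.25,"w13.png")
for k in("blue","yellow"):
    for ce,st in blobs(c,k,60): print(k,ce,ray(c,*ce,36)[:2].round(1))
E
```

```text
time_s: 25.55
eef_pos: [602.1, -342.6, 155.8]
ee_rot: [0.706, 0.016, 0.708, -0.015]
force: [-0.1, -0.7, -0.0]
grip_width: 0.722
pos [ 602.1 -342.6  155.8] t 25.55 shift tool [133.8  -1.4   2.4]
camdir now 3.097 tilt [-0.003  0.001 -1.   ]
turn [ 0.001 -0.003 -0.001]
shift in new axes [133.8  -1.3   1.9]
blue [ 78.6 143.3] [ 542.9 -550.6]
blue [317.5 205.1] [ 608.8 -344.6]
blue [ 14.1 217. ] [ 607.6 -630.2]
yellow [393.7 169.5] [ 578.5 -274.7]
yellow [422. 185.] [ 593.9 -248.5]
yellow [ 33.9 207.1] [ 598.8 -608.5]
```

View pics/w13.png

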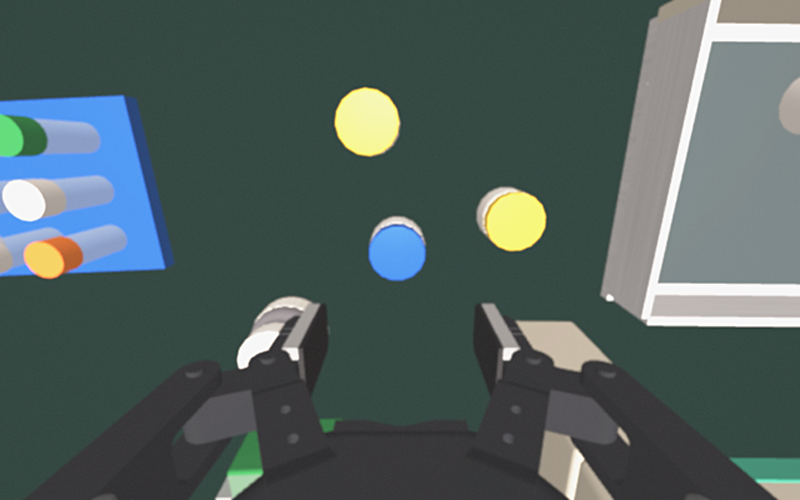

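```bash
python3 - <<'E'
from h import *
c=cam("side"); print(ray(c,399,379,0), ray(c,399,352,60))
c=cam("wrist"); print(ray(c,258/1.25,350/1.25,60),ray(c,290/1.25,315/1.25,15))
E
```

```text
[ 673.91514607 -453.61414138    0.        ] [ 677.09664052 -431.15371865   60.        ]
[ 669.32429387 -449.58294308   60.        ] [ 663.94144193 -438.62459918   15.        ]
```

```bash
python3 -m jog '[[[0.05,-0.002,0.004,0,-0.003,0],[0.05,0,0,0,0,0],[0.028,0,0,0,0,0],[0.006,0,0,0,0,0],[0,0,0,0,0,0]]]' 70 40 && python3 -m jog '[[[0,0,0,0,0,0],[0,0,0,0,0,0],[0,0,0,0,0,0],[0,0,0,0,0,0]]]' 255 40 && python3 -m jog '[[[-0.03,0,0,0,0,0],[-0.05,0,0,0,0,0],[-0.05,0,0,0,0,0],[0,0,0,0,0,0]]]' 255 40
python3 - <<'E'
from h import *
go(604,-68,40,np.pi-.045)
c=cam("wrist");zoom(c,0,0,640,400,1.25,"w14.png")
E
```

```text
time_s: 26.32
eef_pos: [606.6, -345.6, 23.3]
ee_rot: [0.708, 0.016, 0.706, -0.016]
force: [-0.3, -1.0, 0.3]
grip_width: 0.721
time_s: 26.82
eef_pos: [607.0, -346.0, 24.1]
ee_rot: [0.708, 0.015, 0.706, -0.016]
force: [-1.2, -0.2, 5.6]
grip_width: 0.499
time_s: 27.32
eef_pos: [607.5, -346.4, 157.5]
ee_rot: [0.71, 0.014, 0.704, -0.018]
force: [-0.1, -0.1, -0.3]
grip_width: 0.498
pos [ 607.5 -346.4  157.5] t 27.32 shift tool [116.  278.6 -16.9]
camdir now 3.097 tilt [ 0.008 -0.005 -1.   ]
turn [0.    0.008 0.005]
shift in new axes [117.5 278.  -16. ]
```

View pics/w14.png

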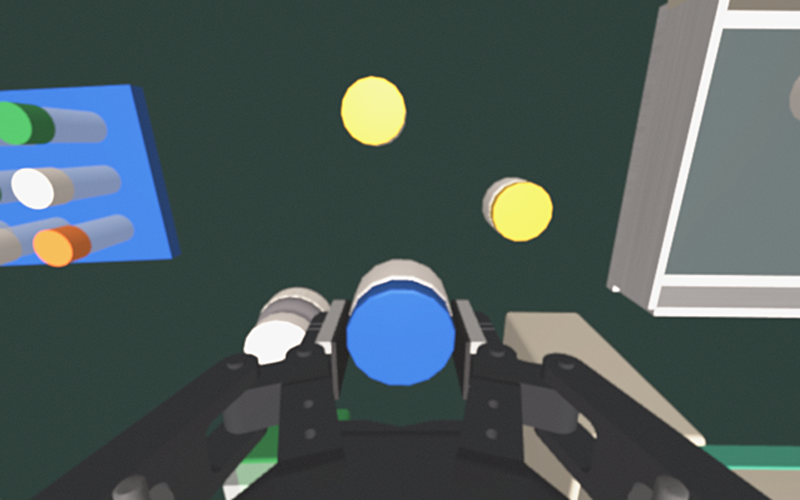

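```bash
python3 -m jog '[[[0,0.038,-0.004,0,0.008,0.005],[0,0.048,-0.004,0,0,0],[0,0.048,-0.004,0,0,0],[0,0.048,-0.004,0,0,0],[0,0.048,0,0,0,0],[0,0.048,0,0,0,0],[0.04,0,0,0,0,0],[0.04,0,0,0,0,0],[0.034,0,0,0,0,0],[0,0,0,0,0,0],[0,0,0,0,0,0]]]' 255 40
```

```text
time_s: 28.75
eef_pos: [601.7, -66.3, 39.4]
ee_rot: [0.704, 0.018, 0.71, -0.014]
force: [-0.4, -0.4, -0.7]
grip_width: 0.492
```

```bash
python3 -m jog '[[[0.0025,0,0,0,-0.005,-0.004],[0,0,0,0,0,0],[0,0,0,0,0,0]]]' 255 40; python3 -m jog '[[[0,0,0,0,0,0],[0,0,0,0,0,0],[0,0,0,0,0,0]]]' 90 40; python3 -m jog '[[[-0.02,0,0,0,0,0],[-0.05,0,0,0,0,0],[-0.06,0,0,0,0,0],[-0.06,0,0,0,0,0],[-0.06,0,0,0,0,0],[-0.06,0,0,0,0,0],[0,0,0,0,0,0]]]' 90 40
python3 - <<'E'
from h import *
go(513,138,330,np.pi/2-.045); print(ctrl.sense()["joints"].round(2))
c=cam("wrist");zoom(c,0,0,640,400,1.25,"w15.png")
c=cam("side");zoom(c,200,140,420,390,2.4,"s15.png")
for k in("blue","yellow"):
    for ce,st in blobs(c,k,60): print(k,ce,ray(c,*ce,34)[:2].round(1))
E
```

```text
time_s: 29.12
eef_pos: [601.8, -66.3, 37.1]
ee_rot: [0.706, 0.016, 0.708, -0.015]
force: [-0.1, 0.6, -0.6]
grip_width: 0.499
time_s: 29.5
eef_pos: [601.8, -66.3, 36.9]
ee_rot: [0.706, 0.016, 0.708, -0.015]
force: [-0.6, -0.7, 0.4]
grip_width: 0.644
time_s: 30.38
eef_pos: [603.3, -66.9, 351.8]
ee_rot: [0.709, 0.015, 0.705, -0.016]
force: [0.6, -0.4, -0.9]
grip_width: 0.645
pos [603.3 -66.9 351.8] t 30.38 shift tool [ 21.  200.7 -99.5]
camdir now 3.097 tilt [ 0.006 -0.001 -1.   ]
turn [ 1.571  0.006 -0.004]
shift in new axes [  21.8  -99.4 -200.6]
[-0.3   0.46  1.    0.    1.67 -1.83]
blue [186.5 164.2] [219.4 606.4]
blue [399.8 211.4] [890.8 108.4]
blue [289.5 256.2] [509.6 -31.3]
blue [322.8 256.6] [600.1 -54.6]
yellow [371.4 161.7] [910.5 453.4]
yellow [228.5 302.9] [ 330.5 -176. ]
yellow [335.  309.7] [ 582.4 -257.9]
yellow [242.2 323.1] [ 358.1 -250.2]
yellow [315.  348.6] [ 509.6 -361.6]
```

View pics/w15.png

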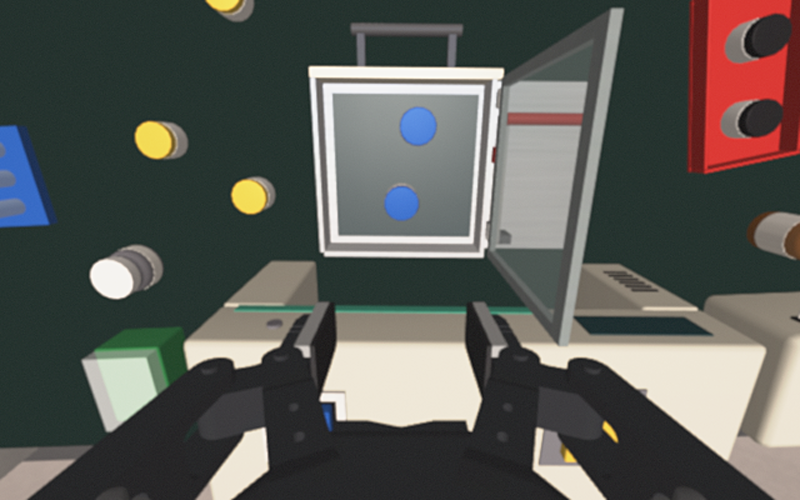

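View pics/s15.png

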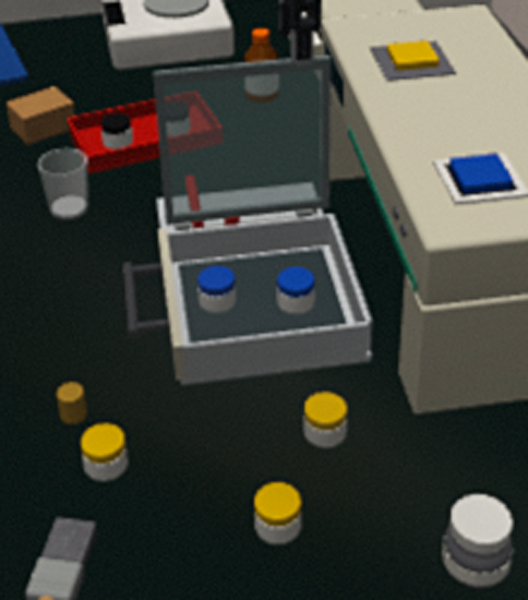

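Both blue jars stand upright in the drawer at (217,287) and (296,288) in the side picture, the yellow jars haven't moved, and both spent jars are in the tray. Now the stay.

```bash
python3 -m jog '[[[0,0.04,-0.015,0,0.006,-0.004],[0,0.04,-0.015,0,0,0],[0,0.04,-0.02,0,0,0],[0,0.04,-0.02,0,0,0],[0,0.04,-0.03,0,0,0],[0,0,0,0.185,0,0],[0,0,0,0.185,0,0],[0,0,0,0.185,0,0],[0,0,0,0.185,0,0],[0,0,0,0.185,0,0],[0,0,0,0.185,0,0],[0,0,0,0.185,0,0]]]' 90 20
python3 -m jog '[[[0,0,0,0.185,0,0],[0,0,0,0.091,0,0],[0.05,0,0,0,0,0],[0.05,0,0,0,0,0],[0.02,0,0,0,0,0],[0,0,0,0,0,0]]]' 90 20
python3 - <<'E'
from h import *
go(513,141,42,np.pi/2-.045); print(ctrl.sense()["joints"].round(2))
c=cam("wrist");zoom(c,0,0,640,400,1.25,"w16.png")
E
```

```text
time_s: 31.98
eef_pos: [511.2, 137.5, 345.4]
ee_rot: [0.55, 0.437, 0.556, -0.444]
force: [0.2, 0.7, -0.1]
grip_width: 0.65
time_s: 32.72
eef_pos: [509.4, 137.2, 224.8]
ee_rot: [-0.486, -0.507, -0.491, 0.515]
force: [0.0, 0.1, 0.6]
grip_width: 0.648
pos [509.4 137.2 224.8] t 32.73 shift tool [182.8   6.1  -4.5]
camdir now 1.526 tilt [-0.014 -0.002 -1.   ]
turn [-0.     0.003  0.014]
shift in new axes [182.8   3.5  -4. ]
[ 0.04  0.34  1.5  -0.    1.32  0.09]
```

View pics/w16.png

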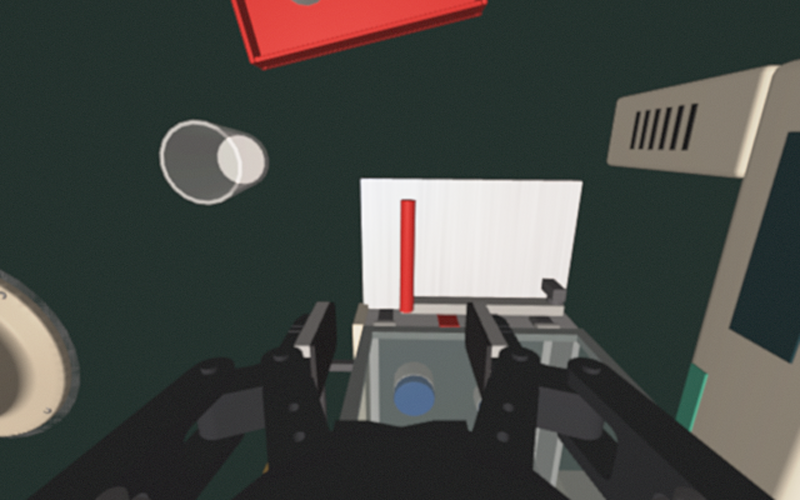

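```bash
python3 - <<'E'
from h import *
c=cam("wrist")
print(ray(c,407.5/1.25,202/1.25,47),ray(c,406.5/1.25,308/1.25,47))
a=ray(c,407.5/1.25,225/1.25,47);print(a)
go(a[0],a[1]+0,42,np.pi/2-.045)
E
```

```text
[515.76393466 161.66292244  47.        ] [510.75256001  59.69478184  47.        ]
[514.94439696 141.02898795  47.        ]
pos [510.6 137.3 227.5] t 32.83 shift tool [185.4   5.8  -4.4]
camdir now 1.526 tilt [-0.009 -0.002 -1.   ]
turn [-0.     0.003  0.009]
shift in new axes [185.5   4.2  -4. ]
```

```bash
python3 -m jog '[[[0.05,0.004,-0.002,0,0.003,0.009],[0.05,0,0,0,0,0],[0.02,0,0,0,0,0],[0,0,0,0,0,0],[0,0,0,0,0,0]]]' 110 20
python3 - <<'E'
from h import *
go(514.5,140,42,np.pi/2-.045)
c=cam("wrist");zoom(c,0,0,640,400,1.25,"w17.png")
E
```

```text
time_s: 33.45
eef_pos: [515.1, 139.1, 108.8]
ee_rot: [0.489, 0.512, 0.488, -0.51]
force: [0.4, 0.7, -0.0]
grip_width: 0.57
pos [515.1 139.1 108.8] t 33.45 shift tool [66.8 -0.9 -0.8]
camdir now 1.526 tilt [ 0.003  0.001 -1.   ]
turn [ 0.    -0.001 -0.003]
shift in new axes [66.8 -0.7 -0.9]
```

View pics/w17.png

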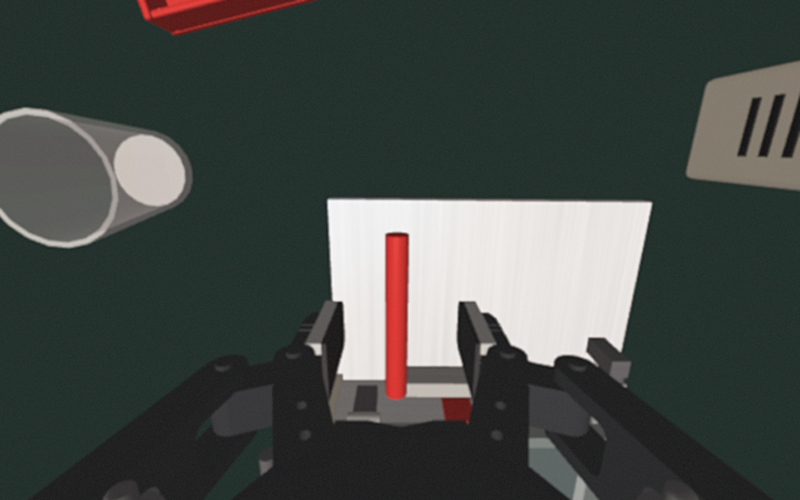

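The rod at (397,315) lies about 1.5 mm to the -x side of the jaw centre. Descend and pinch.

```bash
python3 -m jog '[[[0.035,-0.0015,0,0,0,0],[0.025,0,0,0,0,0],[0.005,0,0,0,0,0],[0,0,0,0,0,0],[0,0,0,0,0,0]]]' 110 20;  python3 -m jog '[[[0,0,0,0,0,0],[0,0,0,0,0,0],[0,0,0,0,0,0],[0,0,0,0,0,0],[0,0,0,0,0,0]]]' 255 20
python3 - <<'E'
from h import *
go(514.5,140,42)
c=cam("wrist");zoom(c,0,0,640,400,1.25,"w18.png")
E
```

```text
time_s: 34.12
eef_pos: [513.5, 139.1, 43.5]
ee_rot: [0.489, 0.512, 0.488, -0.51]
force: [-0.7, 0.1, 0.1]
grip_width: 0.569
time_s: 34.75
eef_pos: [513.0, 139.1, 42.5]
ee_rot: [0.489, 0.512, 0.488, -0.511]
force: [0.7, -0.6, 4.1]
grip_width: 0.156
pos [513.  139.1  42.5] t 34.75 shift tool [ 0.5  1.4 -0.9]
camdir now 1.526 tilt [ 0.001  0.    -1.   ]
```

View pics/w18.png

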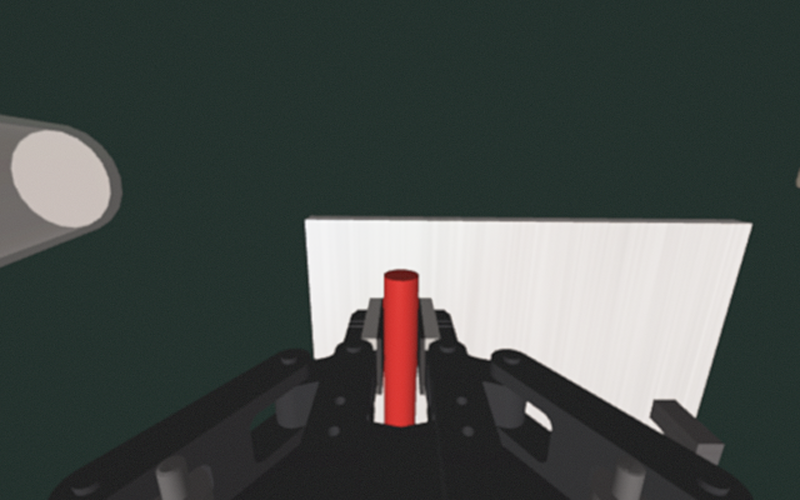

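```bash
python3 -m jog '[[[-0.0072,0.0008,0,0,0,0],[-0.0072,0.0011,0,0,0,0],[-0.0071,0.0015,0,0,0,0],[-0.0071,0.0019,0,0,0,0],[-0.0069,0.0022,0,0,0,0],[-0.0069,0.0025,0,0,0,0],[-0.0066,0.0029,0,0,0,0],[-0.0066,0.0032,0,0,0,0],[-0.0063,0.0035,0,0,0,0],[-0.0062,0.0039,0,0,0,0],[-0.0047,0.0033,0,0,0,0],[-0.0047,0.0035,0,0,0,0]]]' 255 40
python3 -m jog '[[[0,0,0,0,0,0],[0,0,0,0,0,0]]]' 255 40
python3 - <<'E'
from h import *
go(543,140,120)
c=cam("wrist");zoom(c,0,0,640,400,1.25,"w19.png")
c=cam("scene");zoom(c,250,140,390,250,5.5,"c19.png")
E
```

```text
time_s: 36.3
eef_pos: [543.2, 137.6, 120.0]
ee_rot: [0.489, 0.511, 0.489, -0.511]
force: [-1.8, -2.6, -2.4]
grip_width: 0.144
time_s: 36.55
eef_pos: [543.5, 137.6, 120.1]
ee_rot: [0.489, 0.512, 0.488, -0.511]
force: [-1.3, -3.3, 2.1]
grip_width: 0.143
pos [543.5 137.6 120.1] t 36.55 shift tool [ 0.1 -0.6 -2.4]
camdir now 1.526 tilt [ 0.002  0.    -1.   ]
```

View pics/w19.png

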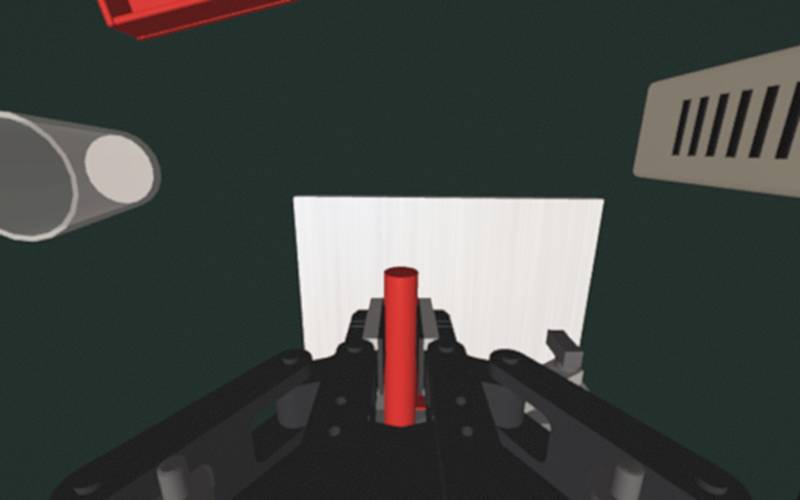

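View pics/c19.png

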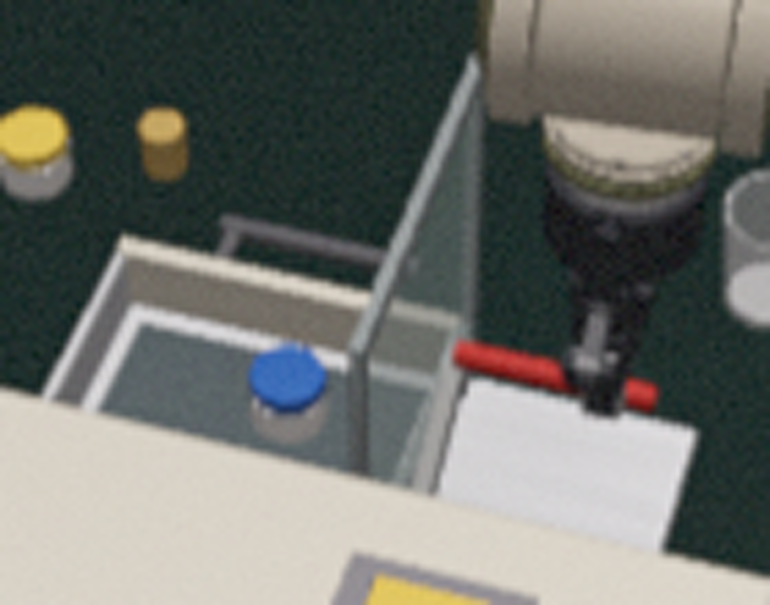

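The stay is up: the handle has risen 78 mm along the arc, about 0.58 rad. Release it, go up, and shut the fingers.

```bash
python3 -m jog '[[[0,0,0,0,0,0],[0,0,0,0,0,0],[0,0,0,0,0,0],[-0.02,0,0,0,0,0],[-0.05,0,0,0,0,0],[-0.05,0,0,0,0,0],[0,0,0,0,0,0],[0,0,0,0,0,0]]]' 120 40
python3 - <<'E'
from h import *
go(567,110,245,np.pi/2-.042)
c=cam("wrist");zoom(c,0,0,640,400,1.25,"w20.png")
c=cam("side");zoom(c,200,140,420,390,2.4,"s20.png")
E
```

```text
time_s: 37.65
eef_pos: [542.6, 137.7, 238.9]
ee_rot: [-0.488, -0.511, -0.489, 0.511]
force: [-0.6, -0.1, -0.5]
grip_width: 0.524
pos [542.6 137.7 238.9] t 37.65 shift tool [-6.1 25.6 26.6]
camdir now 1.526 tilt [-0.001  0.    -1.   ]
turn [-0.003 -0.     0.001]
shift in new axes [-6.1 25.5 26.6]
```

View pics/w20.png

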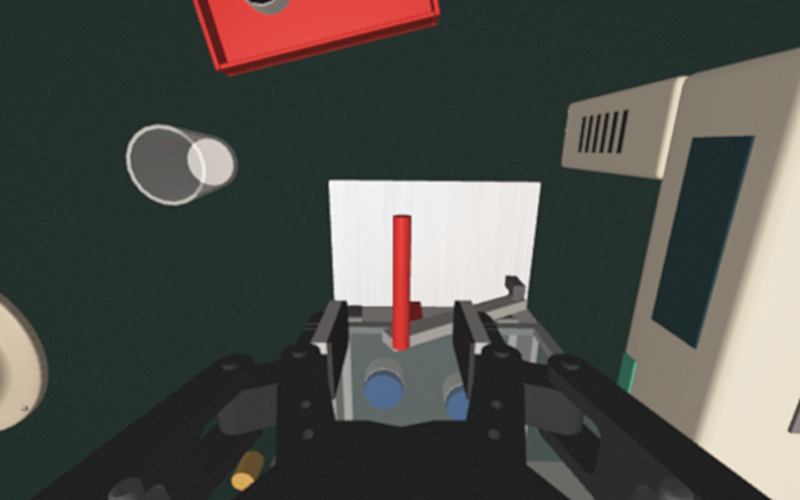

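View pics/s20.png

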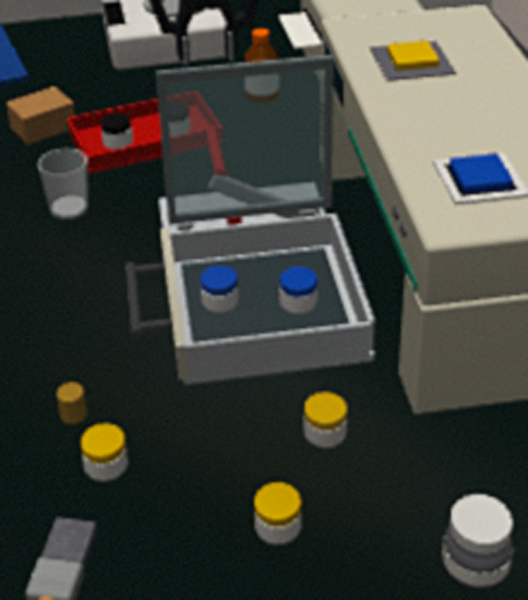

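The stay holds raised: the bar is visible behind the lid at (265,195), and the heel is clear. Shut the fingers and approach the lid from its outer side.

```bash
python3 -m jog '[[[0,0.013,0,0,0,0],[-0.003,0.012,0,0,0,0],[0,0,0,0,0,0],[0,0,0.02,0,0,0],[0,0,0.02,0,0,0],[0,0,0,0,0,0],[0,0,0,0,0,0]]]' 255 40
python3 - <<'E'
from h import *
go(567,75,245,np.pi/2-.042)
c=cam("scene");zoom(c,250,110,390,220,5.5,"c21.png")
E
```

```text
time_s: 38.62
eef_pos: [566.1, 96.4, 242.9]
ee_rot: [0.488, 0.512, 0.488, -0.511]
force: [-0.4, 0.6, 0.0]
grip_width: -0.0
pos [566.1  96.4 242.9] t 38.62 shift tool [-2.2  1.9 21.3]
camdir now 1.525 tilt [ 0.001  0.001 -1.   ]
turn [-0.004 -0.001 -0.001]
shift in new axes [-2.1  1.8 21.3]
```

View pics/c21.png

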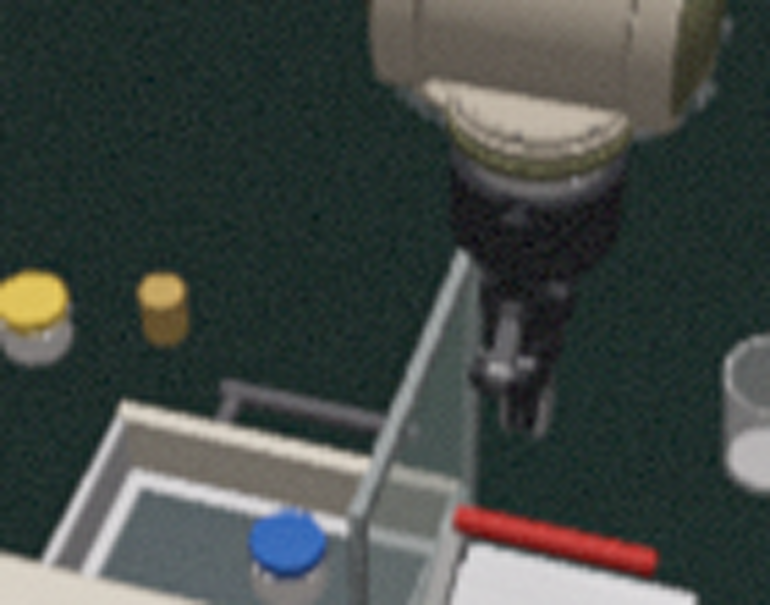

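```bash
python3 -m jog '[[[0,0,0.006,-0.004,0,0],[0,0,0.006,0,0,0],[0,0,0.005,0,0,0],[0,0,0.005,0,0,0],[0,0,0.004,0,0,0],[0,0,0.004,0,0,0]]]' 255 40
python3 - <<'E'
from h import *
th=np.deg2rad([90,80,70,60,50,40,30,20,10,0]); H=np.array([48,60]); 
P=np.array([H+185*np.array([-np.cos(t),np.sin(t)])+3*np.array([np.sin(t),np.cos(t)])+[11,8] for t in th]); print(P.round(1)); print(np.diff(P,axis=0).round(1))
c=cam("scene");zoom(c,250,110,390,220,5.5,"c22.png")
E
```

```text
time_s: 39.42
eef_pos: [564.9, 66.4, 242.7]
ee_rot: [0.49, 0.51, 0.49, -0.51]
force: [0.7, -0.1, -0.7]
grip_width: -0.0
[[  62.   253. ]
 [  29.8  250.7]
 [  -1.5  242.9]
 [ -30.9  229.7]
 [ -57.6  211.6]
 [ -80.8  189.2]
 [ -99.7  163.1]
 [-113.8  134.1]
 [-122.7  103.1]
 [-126.    71. ]]
[[-32.2  -2.3]
 [-31.3  -7.8]
 [-29.4 -13.2]
 [-26.7 -18.1]
 [-23.2 -22.4]
 [-18.9 -26.1]
 [-14.1 -29. ]
 [ -8.9 -31. ]
 [ -3.3 -32.1]]
```

View pics/c22.png

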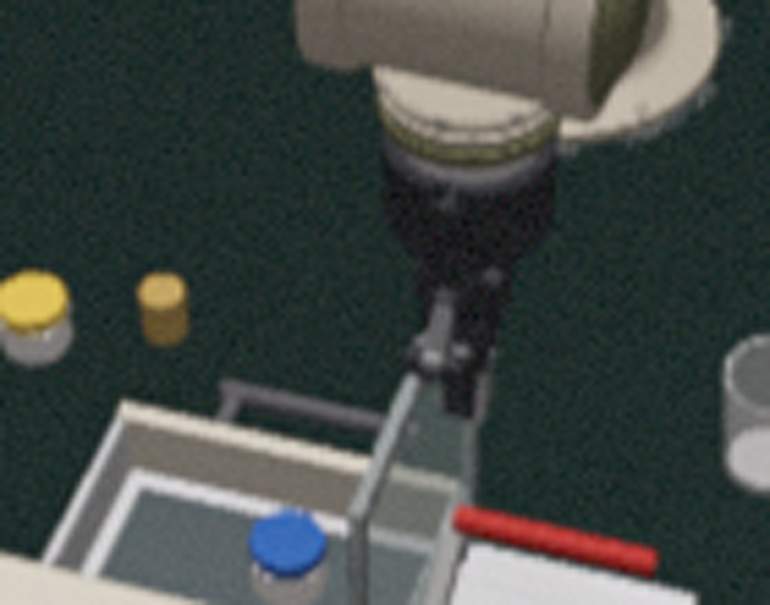

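```bash
python3 -m jog '[[[0,0,0.008,0,0,0],[0,0,0.008,0,0,0],[0,0,0.008,0,0,0],[0,0,0.008,0,0,0]]]' 255 40;  python3 -m jog '[[[0.002,0,0.008,0,0,0],[0.002,0,0.008,0,0,0],[0.002,0,0.008,0,0,0],[0.002,0,0.008,0,0,0]]]' 255 40
python3 - <<'E'
from h import *
go(565,30,240)
c=cam("side");zoom(c,200,140,420,390,2.4,"s23.png")
E
```

```text
time_s: 39.98
eef_pos: [563.5, 34.1, 242.5]
ee_rot: [0.489, 0.51, 0.49, -0.51]
force: [-0.6, 1.6, -0.9]
grip_width: -0.001
time_s: 40.48
eef_pos: [562.2, 2.1, 234.5]
ee_rot: [0.49, 0.51, 0.49, -0.51]
force: [-0.7, 1.8, -0.5]
grip_width: -0.002
pos [562.2   2.1 234.5] t 40.48 shift tool [ -5.5   1.7 -28. ]
camdir now 1.53 tilt [ 0.  0. -1.]
```

View pics/s23.png

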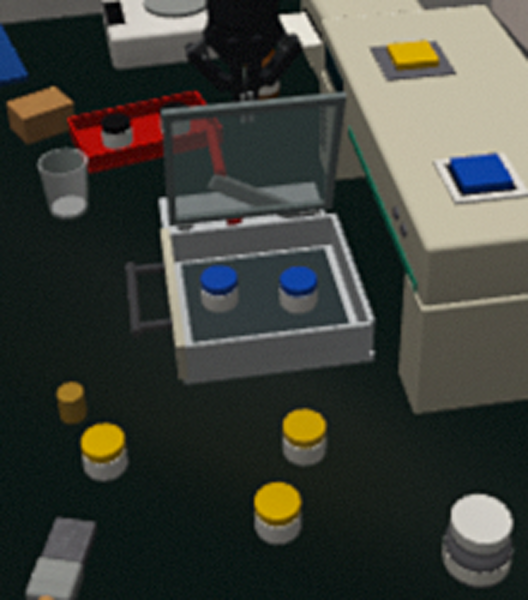

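The lid is swinging with about 2 N of resistance. One yellow jar has been nudged aside by the announced event and still stands on the bench at (304,435). Continue the arc.

```bash
python3 -m jog '[[[0.0042,0,0.0093,0,0,0],[0.0042,0,0.0093,0,0,0],[0.0042,0,0.0093,0,0,0],[0.0057,0,0.0085,0,0,0],[0.0057,0,0.0084,0,0,0],[0.0057,0,0.0084,0,0,0],[0.0071,0,0.0073,0,0,0],[0.0071,0,0.0073,0,0,0],[0.0071,0,0.0073,0,0,0]]]' 255 40;  python3 -m jog '[[[0.0082,0,0.006,0,0,0],[0.0082,0,0.006,0,0,0],[0.0082,0,0.006,0,0,0],[0.0091,0,0.0044,0,0,0],[0.0091,0,0.0044,0,0,0],[0.0091,0,0.0044,0,0,0]]]' 255 40
python3 - <<'E'
from h import *
go(565,-116,71)
c=cam("side");zoom(c,200,140,420,390,2.4,"s24.png")
E
```

```text
time_s: 41.65
eef_pos: [559.1, -72.7, 183.0]
ee_rot: [0.49, 0.51, 0.49, -0.51]
force: [0.0, 0.8, -0.0]
grip_width: 0.001
time_s: 42.4
eef_pos: [557.9, -103.7, 131.1]
ee_rot: [0.49, 0.51, 0.49, -0.51]
force: [0.8, 0.5, 0.5]
grip_width: 0.0
pos [ 557.9 -103.7  131.1] t 42.4 shift tool [60.1  7.6 12. ]
camdir now 1.53 tilt [ 0.     0.001 -1.   ]
```

View pics/s24.png

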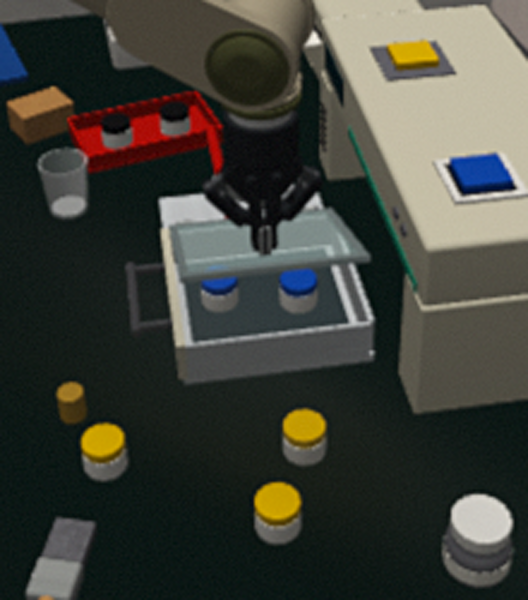

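```bash
python3 -m jog '[[[0.009,0,0.003,0,0,0],[0.009,0,0.003,0,0,0],[0.009,0,0.002,0,0,0],[0.009,0,0.002,0,0,0],[0.008,0,0.001,0,0,0],[0.006,0,0.001,0,0,0],[0,0,0,0,0,0]]]' 255 40;  python3 -m jog '[[[0.003,0,0,0,0,0],[0.003,0,0,0,0,0],[0,0,0,0,0,0],[0,0,0,0,0,0]]]' 255 40
```

```text
time_s: 43.32
eef_pos: [557.2, -115.4, 81.2]
ee_rot: [0.489, 0.51, 0.49, -0.51]
force: [-0.1, 1.0, 0.2]
grip_width: 0.002
time_s: 43.82
eef_pos: [557.4, -115.4, 75.7]
ee_rot: [0.49, 0.51, 0.49, -0.51]
force: [0.7, 0.0, 0.9]
grip_width: -0.001
```

```bash
python3 -m jog '[[[0.002,0,0,0,0,0],[0,0,0,0,0,0]]]' 255 40;python3 -m jog '[[[0.002,0,0,0,0,0],[0,0,0,0,0,0]]]' 255 40;python3 -m jog '[[[0.001,0,0,0,0,0],[0,0,0,0,0,0]]]' 255 40
python3 - <<'E'
from h import *
c=cam("side");zoom(c,240,190,370,310,5.5,"s25.png")
E
```

```text
time_s: 44.08
eef_pos: [557.4, -115.5, 73.6]
ee_rot: [0.49, 0.51, 0.49, -0.51]
force: [-0.1, -0.1, 0.3]
grip_width: -0.0
time_s: 44.32
eef_pos: [557.4, -115.4, 71.5]
ee_rot: [0.49, 0.51, 0.49, -0.51]
force: [-0.4, -0.1, 0.7]
grip_width: -0.003
time_s: 44.58
eef_pos: [557.5, -115.5, 71.0]
ee_rot: [0.49, 0.51, 0.49, -0.51]
force: [-1.5, 0.5, 4.5]
grip_width: -0.001
```

View pics/s25.png

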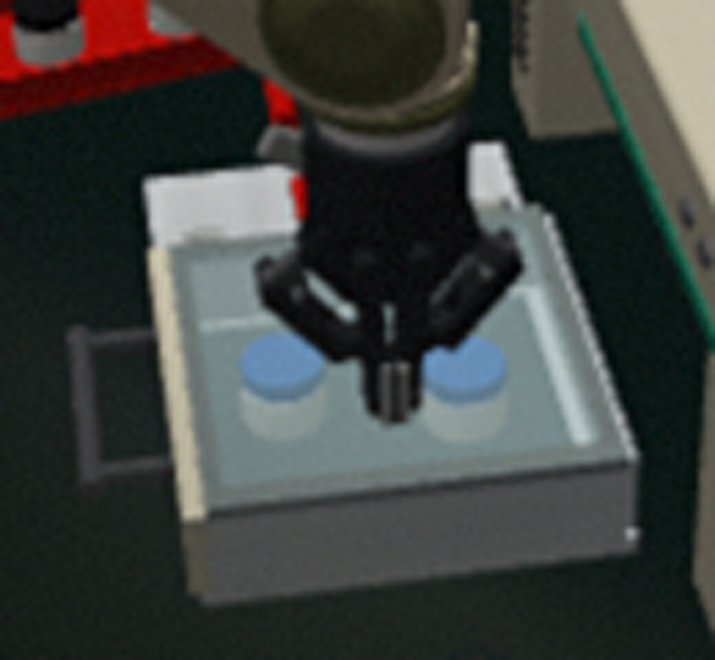

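```bash
python3 -m jog '[[[0.001,0,0,0,0,0],[0,0,0,0,0,0]]]' 255 40;python3 -m jog '[[[0.001,0,0,0,0,0],[0,0,0,0,0,0]]]' 255 40
```

```text
time_s: 44.88
eef_pos: [558.0, -115.5, 70.8]
ee_rot: [0.49, 0.511, 0.489, -0.51]
force: [-1.2, 2.2, 9.7]
grip_width: -0.001
time_s: 45.12
eef_pos: [558.6, -115.6, 70.7]
ee_rot: [0.491, 0.511, 0.489, -0.509]
force: [-2.3, 2.7, 16.0]
grip_width: 0.005
```

The force rises steeply while the height holds at 70.7 mm, so the lid is on its stop and fully shut. Retreat and go to the front of the handle.

```bash
python3 -m jog '[[[-0.02,0,0,0,0,0],[-0.05,-0.02,0,0,0,0],[-0.01,-0.045,-0.01,0,0,0],[0,-0.05,-0.02,0,0,0],[0,-0.05,-0.02,0,0,0],[0,-0.04,-0.01,0,0,0],[0,0,0,0,0,0],[0,0,0,0,0,0]]]' 255 40
python3 - <<'E'
from h import *
go(360,-48,36,np.pi/2-.042)
c=cam("wrist");zoom(c,0,0,640,400,1.25,"w26.png")
c=cam("side");zoom(c,200,140,420,390,2.4,"s26.png")
E
```

```text
time_s: 46.12
eef_pos: [355.8, -47.5, 149.0]
ee_rot: [0.49, 0.511, 0.489, -0.51]
force: [0.0, -0.5, -0.4]
grip_width: 0.002
pos [355.8 -47.5 149. ] t 46.12 shift tool [113.    4.1   0.3]
camdir now 1.53 tilt [ 0.002 -0.    -1.   ]
turn [ 0.001  0.    -0.002]
shift in new axes [113.    4.3   0.3]
```

View pics/w26.png

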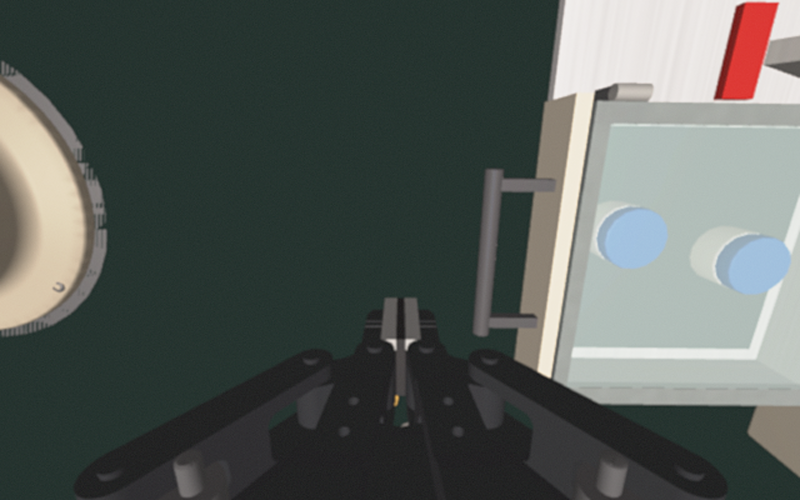

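View pics/s26.png

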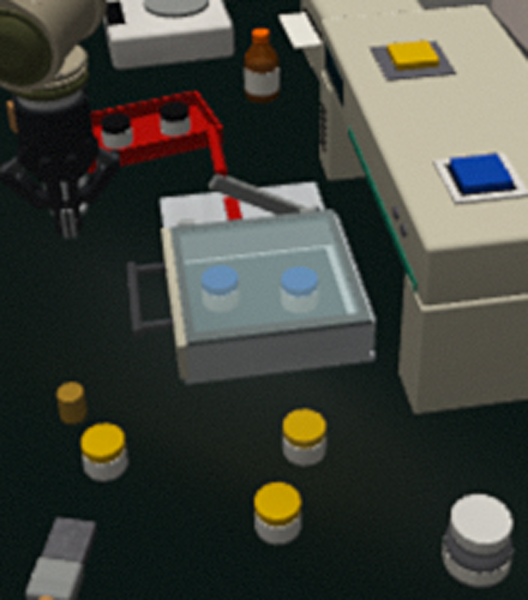

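```bash
python3 - <<'E'
from h import *
c=cam("wrist")
a=ray(c,494/1.25,172/1.25,44);b=ray(c,482/1.25,333/1.25,44);print(a,b,(a+b)/2)
m=(a+b)/2; go(m[0]-30,m[1]+1,36,np.pi/2-.042)
E
```

```text
[419.74020633   6.02864099  44.        ] [ 414.60630125 -111.71882174   44.        ] [417.17325379 -52.84509037  44.        ]
pos [355.7 -47.5 148.6] t 46.27 shift tool [112.6  31.6   3.1]
camdir now 1.53 tilt [ 0.  0. -1.]
turn [ 0.001 -0.    -0.   ]
shift in new axes [112.6  31.6   3.1]
```

```bash
python3 -m jog '[[[0.04,0.01,0.003,0,0,0],[0.05,0,0,0,0,0],[0.022,0,0,0,0,0],[0,0.01,0,0,0,0],[0,0.008,0,0,0,0],[0,0,0,0,0,0],[0,0,0,0,0,0]]]' 255 40
python3 -m jog '[[[0,0.004,0,0,0,0],[0,0.004,0,0,0,0],[0,0.004,0,0,0,0],[0,0.004,0,0,0,0],[0,0.004,0,0,0,0],[0,0.004,0,0,0,0]]]' 255 40
python3 - <<'E'
from h import *
c=cam("wrist");zoom(c,0,0,640,400,1.25,"w27.png")
E
```

```text
time_s: 47.15
eef_pos: [383.2, -51.3, 37.2]
ee_rot: [0.49, 0.51, 0.489, -0.51]
force: [-0.2, 0.1, -0.1]
grip_width: -0.0
time_s: 47.9
eef_pos: [407.0, -52.2, 36.6]
ee_rot: [0.489, 0.51, 0.49, -0.51]
force: [-2.6, -0.2, 0.0]
grip_width: 0.003
```

View pics/w27.png

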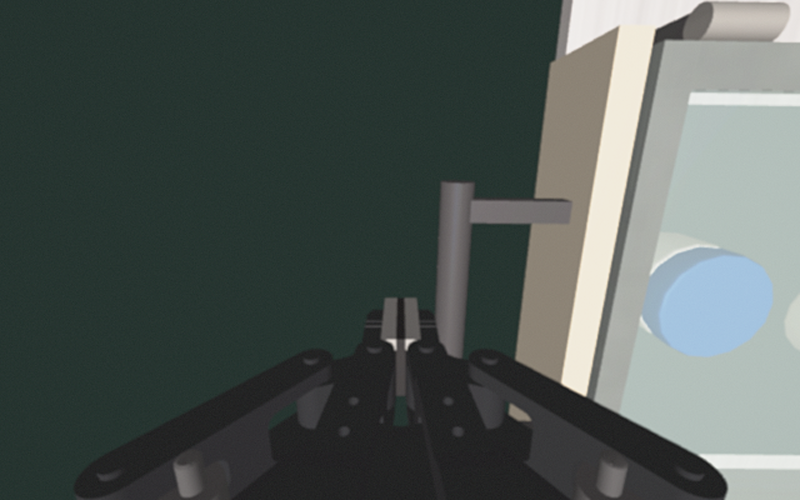

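The finger is against the bar with about 2.6 N. Push steadily.

```bash
python3 -m jog '[[[0,0.006,0,0,0,0],[0,0.009,0,0,0,0],[0,0.011,0,0,0,0],[0,0.011,0,0,0,0],[0,0.011,0,0,0,0],[0,0.011,0,0,0,0],[0,0.011,0,0,0,0],[0,0.011,0,0,0,0],[0,0.011,0,0,0,0],[0,0.011,0,0,0,0],[0,0.01,0,0,0,0],[0,0.008,0,0,0,0]]]' 255 40
python3 - <<'E'
from h import *
go(625,-62,36,np.pi/2-.042)
c=cam("side");zoom(c,200,140,420,390,2.4,"s28.png")
c=cam("wrist");zoom(c,0,0,640,400,1.25,"w28.png")
E
```

```text
time_s: 49.45
eef_pos: [528.5, -57.2, 36.7]
ee_rot: [0.49, 0.51, 0.49, -0.51]
force: [-3.4, -1.5, -0.2]
grip_width: -0.002
pos [528.5 -57.2  36.7] t 49.45 shift tool [ 0.8 96.6  0.8]
camdir now 1.53 tilt [ 0.  0. -1.]
turn [ 0.001 -0.    -0.   ]
shift in new axes [ 0.7 96.6  0.7]
```

View pics/s28.png

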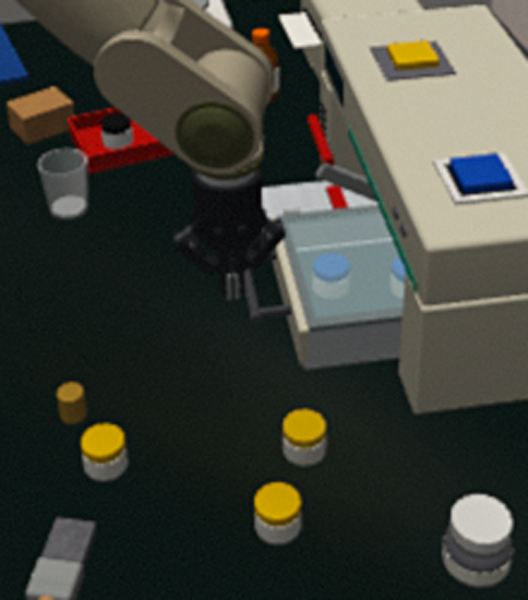

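View pics/w28.png

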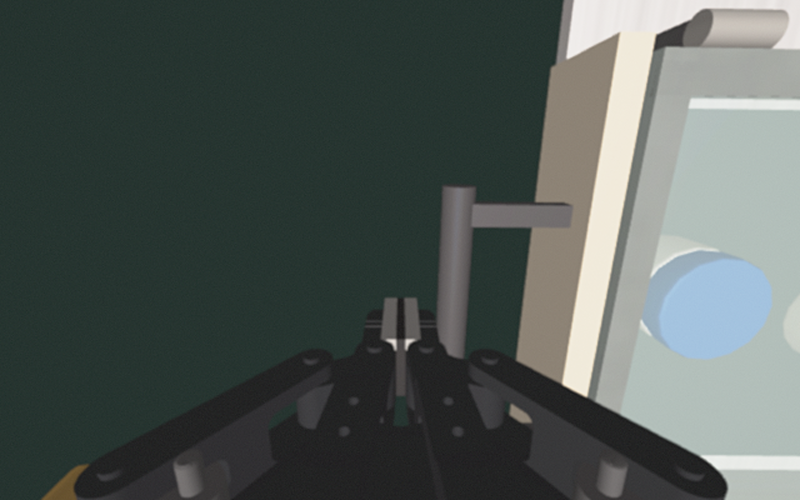

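```bash
python3 -m jog '[[[0,0.006,0,0,0,0],[0,0.008,0,0,0,0],[0,0.01,0,0,0,0],[0,0.01,0,0,0,0],[0,0.01,0,0,0,0],[0,0.009,0,0,0,0],[0,0.006,0,0,0,0],[0,0.004,0,0,0,0],[0,0.003,0,0,0,0]]]' 255 40
python3 -m jog '[[[0,0.002,0,0,0,0],[0,0.002,0,0,0,0],[0,0.002,0,0,0,0]]]' 255 40
python3 -m jog '[[[0,0.002,0,0,0,0],[0,0.002,0,0,0,0]]]' 255 40
python3 - <<'E'
from h import *
go(612,-62,36,np.pi/2-.042)
E
```

```text
time_s: 50.68
eef_pos: [593.9, -59.9, 36.7]
ee_rot: [0.49, 0.51, 0.49, -0.51]
force: [-2.3, -1.5, 0.0]
grip_width: 0.001
time_s: 51.05
eef_pos: [599.8, -60.1, 36.7]
ee_rot: [0.49, 0.51, 0.49, -0.51]
force: [-2.4, -2.0, -0.2]
grip_width: 0.0
time_s: 51.3
eef_pos: [603.8, -60.3, 36.7]
ee_rot: [0.49, 0.51, 0.49, -0.51]
force: [-2.8, -0.7, -0.2]
grip_width: 0.002
pos [603.8 -60.3  36.7] t 51.3 shift tool [0.7 8.2 1.4]
camdir now 1.53 tilt [ 0.  0. -1.]
turn [ 0.001 -0.    -0.   ]
shift in new axes [0.7 8.2 1.4]
```

```bash
for i in 1; do :; done; python3 -m jog '[[[0,0.002,0,0,0,0],[0,0.002,0,0,0,0]]]' 255 40
python3 -m jog '[[[0,0.002,0,0,0,0],[0,0.002,0,0,0,0]]]' 255 40
python3 -m jog '[[[0,0.0015,0,0,0,0],[0,0.0015,0,0,0,0]]]' 255 40
python3 - <<'E'
from h import *
c=cam("side");zoom(c,200,140,420,390,2.4,"s29.png")
E
```

```text
time_s: 51.55
eef_pos: [607.9, -60.5, 36.8]
ee_rot: [0.49, 0.51, 0.49, -0.51]
force: [-2.5, -2.4, -0.1]
grip_width: 0.001
time_s: 51.8
eef_pos: [611.9, -60.7, 36.8]
ee_rot: [0.49, 0.51, 0.49, -0.51]
force: [-3.6, -2.2, -0.9]
grip_width: 0.002
time_s: 52.05
eef_pos: [613.3, -60.7, 36.6]
ee_rot: [-0.488, -0.509, -0.491, 0.511]
force: [-14.7, -2.5, 6.5]
grip_width: -0.003
```

View pics/s29.png

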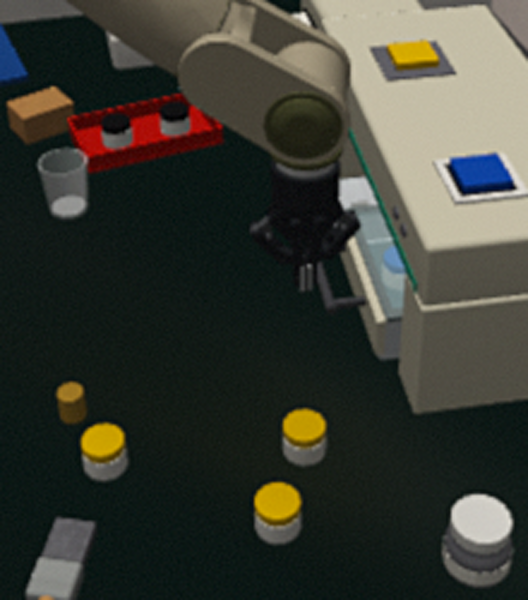

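```bash
python3 -m jog '[[[0,0.001,0,0,0,0],[0,0,0,0,0,0]]]' 255 40
python3 -m jog '[[[0,-0.03,0,0,0,0],[0,-0.05,0,0,0,0],[0,-0.05,0,0,0,0],[0,-0.05,0,0,0,0],[-0.05,-0.03,0,0,0,0],[-0.06,0,0,0,0,0],[-0.06,0,0,0,0,0],[0,0,0,0,0,0],[0,0,0,0,0,0]]]' 255 40
python3 - <<'E'
from h import *
c=cam("side");zoom(c,200,140,420,390,2.4,"s30.png")
d=c; c=cam("scene");zoom(c,150,130,470,330,2.5,"c30.png")
c=cam("wrist");zoom(c,0,0,640,400,1.25,"w30.png")
E
```

```text
time_s: 52.35
eef_pos: [613.4, -60.7, 36.7]
ee_rot: [-0.488, -0.509, -0.492, 0.511]
force: [-17.2, -2.0, 8.8]
grip_width: 0.0
time_s: 53.48
eef_pos: [405.9, -52.1, 206.4]
ee_rot: [0.49, 0.51, 0.49, -0.51]
force: [-0.2, 0.0, 0.1]
grip_width: 0.0
```

View pics/s30.png

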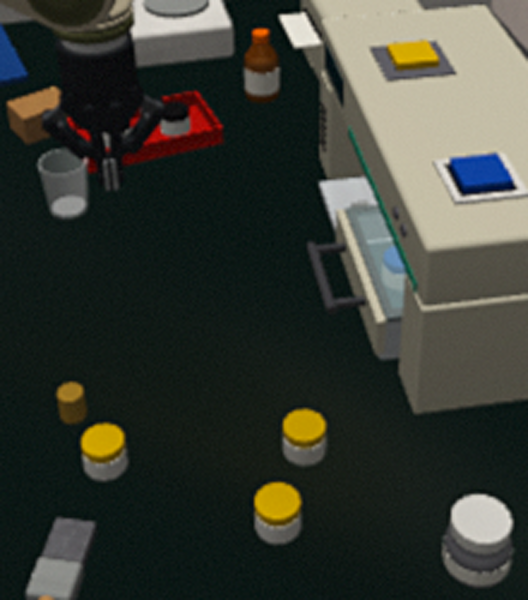

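View pics/c30.png

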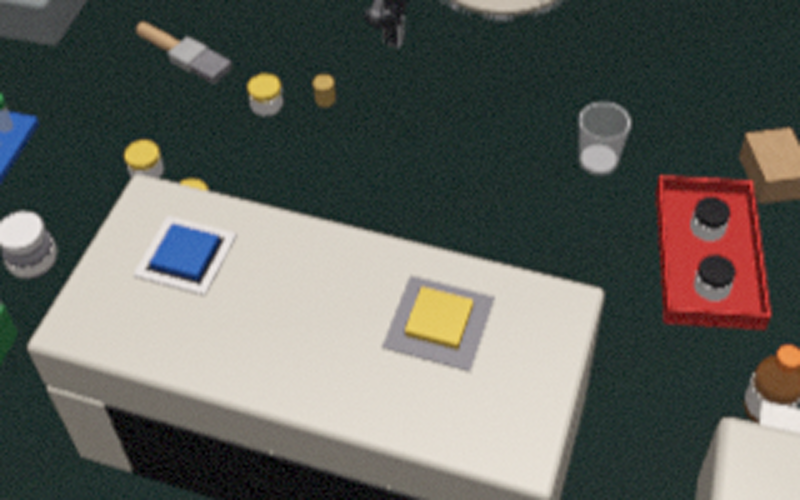

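View pics/w30.png

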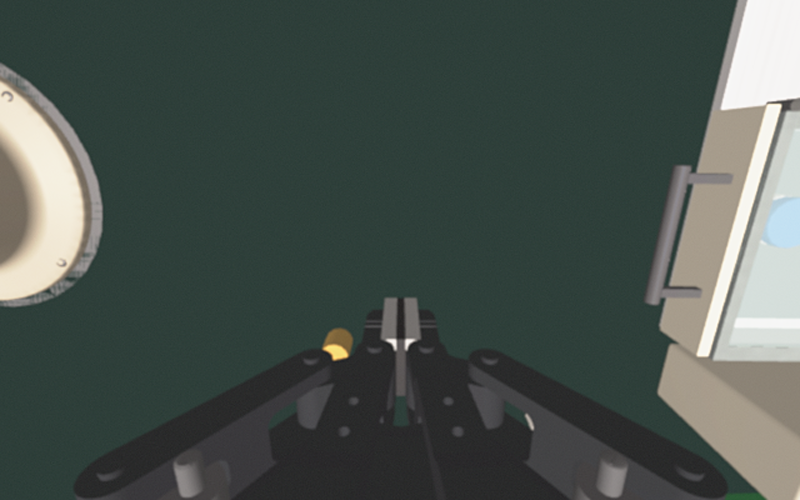

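```bash
python3 - <<'E'
from h import *
c=cam("side")
a=ray(c,200+314/2.4,140+247/2.4,42);b=ray(c,200+327/2.4,140+302/2.4,42);print(a,b)
c=cam("wrist")
print(ray(c,683/1.25,168/1.25,44),ray(c,655/1.25,303/1.25,44)); 
E
```

```text
[634.61453027  -9.33372046  42.        ] [ 624.17310249 -110.319063     42.        ]
[635.71172348  -6.02826366  44.        ] [ 632.01236821 -124.54628158   44.        ]
```

The handle has travelled about 220 mm (409 to 629 in the side view), which agrees with the hard stop I felt. Everything stands as asked, so I'm handing in.

```bash
python3 -c "
from rig import workorder
print(workorder.finish_job())"
```

```text
the job is handed in; nothing more can be done
None
```

I finished the job in the order asked and handed it in at about 54 s of the 208 s allowed.

- **Jars:** Both spent jars stand upright in the red returns tray. The tile in the white frame was blue, so both blue jars on the bench went upright into the drawer. The three yellow jars stayed on the bench.
- **Stay and lid:** I lifted the stay about 0.58 rad and it held there. The lid swung shut with about 2 N at the points I read. At its stop I pressed to 16 N to make sure it was home.
- **Drawer:** It went in with about 3 N and met a firm stop at 15–17 N.

**Last checks:**
- The handle had travelled about 220 mm, which matches the 0.22 m to fully home. The side and wrist cameras differed by about 4 mm on its position, within what I can read off the pictures.
- The last pictures show both spent jars upright. The beaker, weight, reagent bottle and cream pot look unmoved. With the drawer home, only one blue cap is still in view; both blue jars were standing under the lid before I pushed it in.
- One yellow jar moved a few centimetres during the lid swing while the robot was away from it, which fits the knock the task warned of. It was still standing on the bench.
- The drawer crept in about 5 mm before I pushed it, probably while I lifted the stay. I saw no effect from this.

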